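# Clamp the acrylic blank square in the bench folder

### The arm

A 7-joint arm with a two-finger parallel gripper is mounted at the origin on the work surface. World frame = base frame: x ahead of the robot, y to its left, z up, the work surface at z = 0. Lengths are in mm, angles in degrees, forces in N, time in s.
With the tool pointing down it reaches from about 425 to 800 mm from the base axis. Payload 8.3 kg.
Tool frame: the origin (TCP) lies between the finger pads; the fingertips stand 19 mm ahead of it and the grasp point (between the pads) is the TCP; z points along the fingers, y is the line along which they close (so a half turn about z gives the same grasp; the last joint's range is limited). The gripper opens to 85 mm and grips with 20 to 120 N. Pads are 22 mm wide; open, the fingers measure 114 mm over their backs; the gripper's body (76 mm by 85 mm) begins 54 mm behind the grasp point. The pads swing forward as they close: fully open they stand 13 mm farther back than shut.
Start: joints at [60.739, 21.967, 0.94, 78.501, -0.361, 79.538, -2.664], TCP at [270.647, -563.342, 250.279] pointing down, gripper open.
Joint ranges: [-169.22, 169.22], [-14.56, 117.87], [-87.37, 89.26], [10.42, 133.3], [-82.24, 262.24], [0.94, 117.77], [-172.7, 172.7]. Speed limits (degrees/s): [136.94, 136.94, 172.46, 172.46, 180, 180, 180].

### API

Orientations are given as [roll, pitch, yaw] about the fixed x, y, z axes, in that order (R = Rz(yaw) Ry(pitch) Rx(roll)).
In Python, from rig import env, capture, camera_info, nets gives the robot as it stands.
- The arm moves only by the tool step_arm, never from a script. Its argument "rows" is a list of rows, each an object of numbers: "wx", "wy", "wz": the turn, a rotation vector about the tool's x, y, z in rad; "dx", "dy", "dz": the shift along the tool's x, y, z in cm; "jaw": the closure in counts, from 0 (fully open) to 255 (shut). In form: [{"wx": .., "wy": .., "wz": .., "dx": .., "dy": .., "dz": .., "jaw": ..}, ...]. A call has 1 to 12 rows; each row shifts and turns the commanded pose from where the row before left it, along the tool's axes as they then stand; what a row does not reach is not made up. A row lasts 1/8 s, in which the tool goes at most 62.5 mm and 10.7 degrees, less where a joint would pass 70% of its speed; a pose out of reach is approached as far as the arm can. A call with a gripper value outside its range is refused whole. The fingers move at their own pace and stop on an object; "grip_force" is the grip in N (left out, the last holds). Time passes only in rows, so rows that do not move let the fingers close. It gives the time, the measured TCP pose, the force, the opening and the grip force at its end, in the units of the state.
- env.observe(): the state, without advancing time (a new reading comes with each control period).
- capture(name): name is "scene" or "top" or "wrist"; returns (picture, depth): 400x640x3 uint8, red, green, blue; 400x640 float32, mm along the optical axis (not along the pixel's ray), 0 where there is no reading.
- camera_info(name): a dict with "fx", "fy", "cx", "cy" (pixels), "view" (4x4, takes a point from world to camera coordinates). Camera axes: x right, y down, z forward; pixel columns grow to the right and rows downward; lengths in mm; the calibration is good to about 2 mm. A picture is of the moment at which its call begins: read the wrist's pose just before it. camera_info takes no time and is no camera call; for the wrist camera it gives the pose at the moment of the call.
- env.finish_job(): hands the job in; it is judged then, once.
Trained networks look in the newest picture that a camera, given by its name, has taken for a name from the list of things; names that differ only in an ending like _2 or _b are one class to them, and where a whole thing is asked for, a point or a joint stands for the part that bears it (a point fixed in the world has none). Each returns a list of dicts, best first, with "score" (0 to 1); they miss things now and then, are a little off and sometimes report something else, mostly with a low value. They report only what shows in the picture. A call takes as long as a camera call. They do not tell look-alikes from the thing itself.
- nets.search_frame(camera, query): "location" ([x, y, z] in mm, in world coordinates, good to about 4 mm: the middle of the surface that is visible of it).
The state is a dict: "time": time; "joints": joint angles; "qd": joint speeds; "joint_efforts": joint torques, N m; "ee_pos": TCP position; "ee_rot": TCP orientation; "contact_force": force on the tool from outside, world axes, zero at the start; "torque": the same for the moment, N m; "width": finger opening in mm; "grip_force": force on a finger pad.
Only numpy, scipy, OpenCV 4.12 (cv2) and the standard library are available. Lean on these libraries where they do the work, as an engineer would, in place of code of your own. Each camera call takes 0.05 s, during which the arm holds its last target. There are 200 camera calls.

### The job

Push the white acrylic blank gently back under the folder's clamp bar until its rear edge sits flush along the whole back stop. Then wind the bar down on it by its two knobs, a part-turn at each in turn so that the bar never gets more than about 4 mm out of level, until the feet just bite and about an eighth of a turn more on each knob, so that the blank is held fast by a level bar and not crushed; leave the tape, bottle and parts box where they are.

Things in the scene. Friction and masses are not known exactly. Their poses are not given: they have to be found in the camera images.
- folder: Bench folder for plastic sheet, fixed. Grey bed and dark leaf form one level surface 30 mm above the table, 300 mm wide (y), x from -117 to +111 mm; the blank lies on it. Origin on the table under the middle of the clamp bar; x points from the open front to the back stop, y to the left knob. Two upright screws, 14 mm thick, at x = 0, y = +110 and -110 mm carry the blue bar.
- stop: Back stop: steel bar 190 mm long (y), 14 mm deep, 16 mm high, fixed on the bed. Origin at the middle of the foot of its front face, which the blank must meet; the face lies at folder x = +45 mm.
- blank: White acrylic sheet, loose, 130 mm (its x) by 170 mm (y) by 6 mm, 0.16 kg. Origin in the centre of its underside; x points to its rear edge. Flush on the stop, its origin is at folder x = -20 mm and its front edge at -85 mm. It starts 15 to 35 mm short of that, a little askew, its rear part already under the raised bar.
- bar: Clamp bar, 42 mm deep (folder x -23 to +20), 262 mm long, 24 mm high. Origin on the left screw's axis at its underside; y along it (right screw at y = -220 mm), z up. Two springy rubber feet under it, 65 mm either side of its middle, are worn, both alike: 4 to 8 mm proud, not measured, so only the feel of the knobs tells when they bite, 3 to 8.5 mm below the start.
- knob_l_grip (a point): Left knob (folder +y): black fluted round knob 40 mm across and 32 mm high with an orange cap and white index mark, axis upright. This point is on its axis at mid-height (16 mm below its top), the height to grip; about 26 mm above the bar's top. It sinks with its end of the bar. Any gripping direction will do.
- knob_r_grip (a point): Right knob (folder -y), the same.
- bar_left (a point): Top face of the bar at the left screw's axis, for reading the height of that end.
- bar_right (a point): Top face of the bar at the right screw's axis, 220 mm from bar_left.
- knob_l (a joint): Turn of the left knob, rad, growing clockwise seen from above, which lowers its end of the bar: 16 mm a full turn (2.55 mm per rad). Starts between -0.3 and 0.1; range -1.0 to 6.2; at equal angles of both knobs the bar is level. A nylon brake takes 0.26 N m to turn and holds the screw where it is left; upward load on that end adds 0.0025 N m per N, pushing the knob anticlockwise.
- knob_r (a joint): Turn of the right knob, the same. After the bite each foot builds up about 85 N per rad of further turn of both knobs, so an eighth of a turn (0.8 rad) past first bite gives about 68 N under each foot and makes the knob 0.17 N m stiffer than in free running.
- tape: Bystander: yellow roll of masking tape lying flat, 100 mm across, 25 mm high. Origin underneath, centre.
- spray: Bystander: bottle, 62 mm across, 165 mm high. Origin underneath, centre.
- partsbox: Bystander: clear open box of screws, 160 by 120 by 55 mm. Origin underneath, centre.
There are look-alikes about, which are no part of the job. Of the things like the blank, leave any that is blue or pink; of the rest the larger one is meant.

How it is judged:
By the outcome, as a careful person would: the job done as asked, in the order asked, and still so for the second after the job is handed in, with the robot touching nothing.
It also fails if it takes over 72 s, if anything falls off the work surface, if the arm or the gripper's body presses on something with over 40 N, if the wrist force passes 120 N, or if a joint passes its speed limit or range.

## Working session

There is one attempt and no reset: what is moved stays moved. The work goes in short steps, Python scripts to look and compute and a tool call to move; the robot and the scene stay as the last step left them, time stands still between calls to the robot, and variables do not carry over. Pictures are saved under pics/ and viewed, at most 10 in all, crops included, and the job is handed in when it is done.

Besides the shell and the picture viewer there is one more tool, called after "Call:" by a JSON object that holds its "api" and its "payload". step_arm: Moves the arm, as the interface text tells. Its arguments: {"type":"object","properties":{"rows":{"type":"array"},"grip_force":{"type":"number"}},"required":["rows"]}

```bash
ls; mkdir -p pics; python3 - <<'E'
from rig import env,capture,camera_info,nets
import cv2,numpy as np
s=env.observe();print(s)
for c in ["scene","top"]:
    im,d=capture(c);cv2.imwrite(f"pics/{c}0.png",im[:,:,::-1]);np.save(f"pics/{c}0.npy",d)
    i=camera_info(c);print(c,i)
    for q in ["blank","knob_l_grip","knob_r_grip","bar_left","bar_right","stop","bar"]:
        for r in nets.search_frame(c,q)[:3]:print(q,np.round(r["location"],1),round(r["score"],2))
E
```

```text
pics
{'time': 0.0, 'joints': array([60.73735332, 22.01551049,  0.93826682, 78.56191712, -0.35862485,
       79.53498531, -2.66363488]), 'qd': array([-0.04095623,  0.01890906, -0.04753048, -0.13143175,  0.05914141,
        0.00393892,  0.08901505]), 'joint_efforts': array([ 1.19868023e-04, -6.27604079e+01,  8.44228473e-01, -3.71841323e+01,
        1.65166589e-02,  1.42022854e-02,  7.60230620e-06]), 'ee_pos': array([ 270.45605178, -562.9517617 ,  249.27120513]), 'ee_rot': array([-1.79890538e+02,  4.26025537e-03,  2.56633413e+01]), 'contact_force': array([ 0.26613971, -0.65331098, -1.09036335]), 'torque': array([0.04773472, 0.00604473, 0.00178633]), 'grip_force': 0.0, 'width': 85.55368362364196}
scene {'fx': 493.1427496813311, 'fy': 493.1427496813311, 'cx': 318.85672803723605, 'cy': 193.77605848252205, 'view': array([[-8.60024552e-01,  5.10212144e-01,  6.42956356e-03,
         3.83707309e+02],
       [ 4.16676899e-01,  7.09521054e-01, -5.68295905e-01,
        -1.23538851e+02],
       [-2.94513383e-01, -4.86069380e-01, -8.22799140e-01,
         1.85528625e+03],
       [ 0.00000000e+00,  
[... 489 characters left out ...]
, 'cx': 328.3312463096296, 'cy': 198.93767021866873, 'view': array([[ 1.97494904e-02, -9.99804546e-01,  9.10067144e-04,
        -1.75793857e+00],
       [-9.89170106e-01, -1.96718192e-02, -1.45449373e-01,
         4.87785723e+02],
       [ 1.45438847e-01,  1.97233978e-03, -9.89365277e-01,
         1.65054756e+03],
       [ 0.00000000e+00,  0.00000000e+00,  0.00000000e+00,
         1.00000000e+00]])}
blank [ 178.  -332.1    8.2] 0.96
blank [533.1 -33.4  37.7] 0.85
blank [173.3 301.    2.6] 0.7
knob_r_grip [ 594.2 -145.8  114.5] 0.43
bar_left [598.8 -52.4  71.3] 0.68
bar_left [ 591.9 -147.2  115.3] 0.42
bar_right [596.3 -54.2  67.4] 0.78
stop [659.9 -46.1  43.6] 0.8
bar [598.4 -58.7  72.3] 0.9
```

View pics/scene0.png

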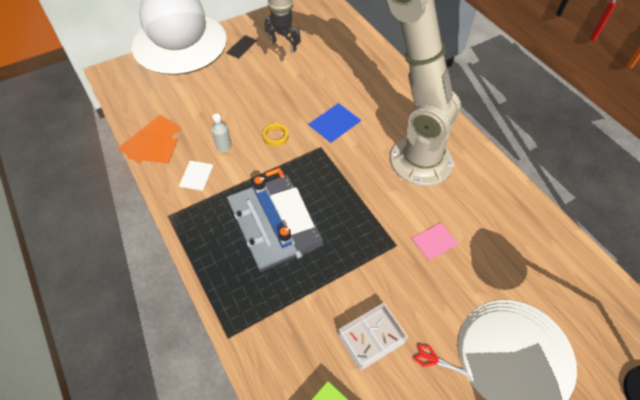

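View pics/top0.png

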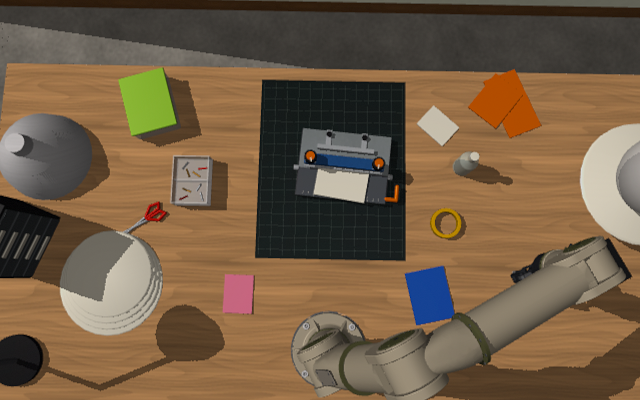

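The scene picture shows the folder at about (275,225), its open front facing the robot, with the white blank at (293,212) partly under the blue bar. The other white sheet, at (196,176), is smaller and lies on the table. The top picture shows the left knob at (311,156), the right knob at (379,162) and an orange hook at the right front, (395,192). Next I'll move over the folder's front for a closer look.

Call:
{"api": "step_arm", "payload": {"rows": [{"dx": 3.65,"dy": -3.17},{"dx": 3.65,"dy": -3.17},{"dx": 3.65,"dy": -3.17},{"dx": 3.65,"dy": -3.17},{"dx": 3.65,"dy": -3.17},{"dx": 3.65,"dy": -3.17},{"dx": 3.65,"dy": -3.17},{"dx": 3.65,"dy": -3.17},{"dx": 3.65,"dy": -3.17},{"dx": 3.65,"dy": -3.17},{"dx": 3.65,"dy": -3.17},{"dx": 3.65,"dy": -3.17}]}}

```text
validation failed for argument at $.ro...
```

Call:
{"api": "step_arm", "payload": {"rows": [{"wz": 0.138,"dz": -2.5},{"wz": 0.138,"dz": -2.5},{"wz": 0.138,"dz": -2.5},{"wz": 0.138,"dz": -2.5},{}]}}

```text
validation failed for argument at $.ro...
```

```bash
python3 - <<'E'
from rig import env,capture,camera_info,nets
import cv2,numpy as np
s=env.observe();print(s["time"],s["ee_pos"],s["ee_rot"],s["contact_force"],s["torque"],s["joints"])
i=camera_info("wrist");V=i["view"];c=-V[:3,:3].T@V[:3,3];print("cam",c,"fwd",V[2,:3],"right",V[0,:3],i["fx"])
im,d=capture("wrist");cv2.imwrite("pics/w1.png",im[:,:,::-1]);np.savez("pics/w1.npz",d=d,im=im,V=V,k=[i[k] for k in("fx","fy","cx","cy")])
for q in ["blank","knob_l_grip","bar_left","stop"]:
    for r in nets.search_frame("wrist",q)[:3]:print(q,np.round(r["location"],1),round(r["score"],2))
E
```

```text
0.8 [ 270.68660493 -563.34056196  250.29872625] [ 1.79999531e+02 -4.23724652e-03  2.56613257e+01] [-0.42908282  0.51459005 -0.13189643] [-0.00922154  0.03887579  0.0209661 ] [60.73820242 21.96582354  0.93708367 78.50035124 -0.36071506 79.53601567
 -2.6658941 ]
cam [ 341.62083781 -529.04108543  372.77854661] fwd [-0.27501932 -0.13181788 -0.9523594 ] right [ 4.32924146e-01 -9.01430320e-01 -2.49765839e-04] 318.6766125451635
blank [ 188.1 -327.9    7.2] 0.86
```

View pics/w1.png

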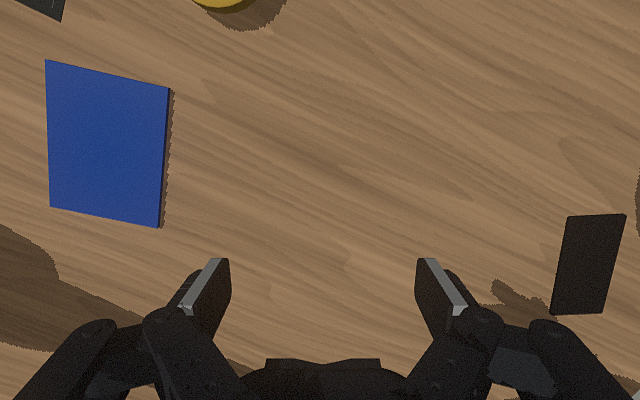

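The moves were refused because every row needs all seven keys. The wrist picture therefore shows the start place, with the open fingertips at about (222,260) and (425,260).

Call:
{"api": "step_arm", "payload": {"rows": [{"wx": 0,"wy": 0,"wz": 0,"dx": 3.65,"dy": -3.17,"dz": 0,"jaw": 0},{"wx": 0,"wy": 0,"wz": 0,"dx": 3.65,"dy": -3.17,"dz": 0,"jaw": 0},{"wx": 0,"wy": 0,"wz": 0,"dx": 3.65,"dy": -3.17,"dz": 0,"jaw": 0},{"wx": 0,"wy": 0,"wz": 0,"dx": 3.65,"dy": -3.17,"dz": 0,"jaw": 0},{"wx": 0,"wy": 0,"wz": 0,"dx": 3.65,"dy": -3.17,"dz": 0,"jaw": 0},{"wx": 0,"wy": 0,"wz": 0,"dx": 3.65,"dy": -3.17,"dz": 0,"jaw": 0},{"wx": 0,"wy": 0,"wz": 0,"dx": 3.65,"dy": -3.17,"dz": 0,"jaw": 0},{"wx": 0,"wy": 0,"wz": 0,"dx": 3.65,"dy": -3.17,"dz": 0,"jaw": 0},{"wx": 0,"wy": 0,"wz": 0,"dx": 3.65,"dy": -3.17,"dz": 0,"jaw": 0},{"wx": 0,"wy": 0,"wz": 0,"dx": 3.65,"dy": -3.17,"dz": 0,"jaw": 0},{"wx": 0,"wy": 0,"wz": 0,"dx": 3.65,"dy": -3.17,"dz": 0,"jaw": 0},{"wx": 0,"wy": 0,"wz": 0,"dx": 3.65,"dy": -3.17,"dz": 0,"jaw": 0}]}}

```text
time: 2.55
ee_pos: [501.2, -29.4, 250.6]
ee_rot: [180.0, -0.0, 25.6]
contact_force: [0.4, 0.2, 0.5]
width: 85.5
grip_force: 0.0
```

Call:
{"api": "step_arm", "payload": {"rows": [{"wx": 0,"wy": 0,"wz": 0.138,"dx": 0,"dy": 0,"dz": -2.5,"jaw": 0},{"wx": 0,"wy": 0,"wz": 0.138,"dx": 0,"dy": 0,"dz": -2.5,"jaw": 0},{"wx": 0,"wy": 0,"wz": 0.138,"dx": 0,"dy": 0,"dz": -2.5,"jaw": 0},{"wx": 0,"wy": 0,"wz": 0.138,"dx": 0,"dy": 0,"dz": -2.5,"jaw": 0},{"wx": 0,"wy": 0,"wz": 0,"dx": 0,"dy": 0,"dz": 0,"jaw": 0}]}}

```text
time: 3.18
ee_pos: [501.5, -30.7, 352.4]
ee_rot: [-180.0, -0.2, -6.0]
contact_force: [0.5, 0.0, -0.3]
width: 85.5
grip_force: 0.0
```

```bash
cat > h.py <<'E'
from rig import env,capture,camera_info,nets
import cv2,numpy as np
def shot(n):
    s=env.observe();i=camera_info("wrist");V=i["view"]
    im,d=capture("wrist");cv2.imwrite(f"pics/{n}.png",im[:,:,::-1])
    k=[i[x] for x in("fx","fy","cx","cy")];np.savez(f"pics/{n}.npz",d=d,im=im,V=V,k=k)
    return s,im,cloud(d,V,k)
def cloud(d,V,k):
    v,u=np.mgrid[:d.shape[0],:d.shape[1]]
    P=np.stack([(u-k[2])/k[0]*d,(v-k[3])/k[1]*d,d],-1)-V[:3,3]
    P=P@V[:3,:3];P[d==0]=np.nan;return P
def show(s):
    print({a:np.round(s[a],2).tolist() for a in("time","ee_pos","ee_rot","contact_force","torque","width","grip_force")})
E
python3 - <<'E'
from h import *
s,im,P=shot("w2");show(s);print(s["joints"])
for q in ["blank","knob_l_grip","bar_left","stop"]:
    for r in nets.search_frame("wrist",q)[:3]:print(q,np.round(r["location"],1),round(r["score"],2))
E
```

```text
{'time': 3.18, 'ee_pos': [501.51, -30.66, 352.4], 'ee_rot': [-179.99, -0.23, -6.0], 'contact_force': [0.47, 0.04, -0.3], 'torque': [0.02, 0.01, -0.02], 'width': 85.49, 'grip_force': 0.0}
[ 20.64484501   6.08574693 -22.83109954  85.8234659    2.38280513
  88.33869679 -98.13460825]
blank [ 229.3 -334.5    6.8] 0.68
blank [540.3 -33.1  36.2] 0.62
knob_l_grip [614.2  66.7 111.6] 0.95
bar_left [601.5 -65.1  72.4] 0.67
stop [653.2 -42.5  47.7] 0.94
```

View pics/w2.png

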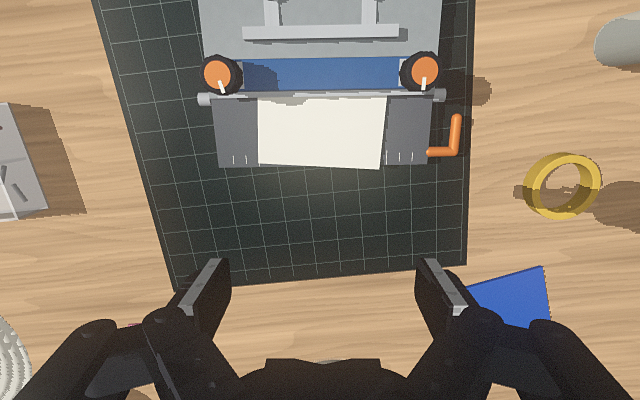

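The wrist picture shows the knob caps at (218,73) and (425,70). The white index marks point nearly alike. The blank's front edge runs from (257,163) to (378,168), the stop bar is at (320,33), and the fingertips are at (222,260) and (425,260).

```bash
python3 - <<'E'
from h import *
z=np.load("pics/w2.npz");im=z["im"].astype(int);P=cloud(z["d"],z["V"],z["k"]);hsv=cv2.cvtColor(z["im"],cv2.COLOR_RGB2HSV)
def comp(m):
    n,l,st,c=cv2.connectedComponentsWithStats(m.astype(np.uint8));return [(l==i) for i in range(1,n) if st[i,4]>40]
H,S,Vv=[hsv[...,i].astype(int) for i in range(3)]
cap=(H<16)&(S>150)&(Vv>120)&(np.nan_to_num(P[...,2])>90)
caps=[]
for m in comp(cap):
    p=P[m];r=np.argwhere(m);print("cap",r.mean(0),len(r),np.nanmedian(p,0),(np.nanmin(p,0)+np.nanmax(p,0))/2,np.nanmax(p,0)-np.nanmin(p,0));
    k=p[:,2]>np.nanmedian(p[:,2])-2;(c,rad)=cv2.minEnclosingCircle(p[k][:,:2].astype(np.float32));print(c,rad);caps.append(np.array([*c,np.nanmedian(p[:,2])]))
caps.sort(key=lambda c:-c[1]);L,R=caps[:2]
y=(L-R)[:2];print("dist",np.linalg.norm(y));y/=np.linalg.norm(y);x=np.array([y[1],-y[0]]);O=(L+R)[:2]/2;print("origin",O,"yaw",np.degrees(np.arctan2(x[1],x[0])))
F=np.stack([(P[...,:2]-O)@x,(P[...,:2]-O)@y,P[...,2]],-1)
# blank
m=(S<60)&(Vv>170)&(abs(F[...,2]-36)<5)&(F[...,0]<-20)&(F[...,0]>-140)&(abs(F[...,1])<110)
m=max(comp(m),key=np.sum);p=F[m];print("blank z",np.nanmedian(p[:,2]))
fr=[]
for yy in np.arange(-80,81,5):
    q=p[abs(p[:,1]-yy)<2.5]
    if len(q)>5: fr.append((yy,np.percentile(q[:,0],1)))
fr=np.array(fr);print(np.round(fr,1).tolist());a=np.polyfit(fr[1:-1,0],fr[1:-1,1],1);print("front line",a,"y range",np.nanmin(p[:,1]),np.nanmax(p[:,1]))
# heights at bar
for yy in (-90,-60,0,60,90):
    q=F[(abs(F[...,1]-yy)<5)&(abs(F[...,0]+5)<8)];print("bar",yy,np.nanmedian(q[:,2]))
for yy in (-60,0,60):
    q=F[(abs(F[...,1]-yy)<5)&(F[...,2]>42)&(F[...,2]<50)&(F[...,0]>30)&(F[...,0]<80)];print("stop",yy,len(q),np.percentile(q[:,0],[2,98]),np.median(q[:,2]))
q=F[(abs(F[...,1])<90)&(abs(F[...,0]+100)<10)];print("bed front");
for xx in range(-130,-20,6):
    print(xx,[round(float(np.nanmedian(F[(abs(F[...,0]-xx)<3)&(abs(F[...,1]-yy)<4)][:,2])),1) for yy in(-130,-110,0,105,130)])
# marks
for c in(L,R):
    mm=(S<70)&(Vv>170)&(np.hypot(P[...,0]-c[0],P[...,1]-c[1])<24)&(P[...,2]>100)
    q=P[mm];e=q[:,:2].mean(0)-c[:2];print("mark",len(q),e,"folder deg",np.degrees(np.arctan2(e@y,e@x)))
# fingertips
s=env.observe();
T=s["ee_pos"];m=(P[...,2]>250)&(np.mgrid[:400,:640][0]<330);q=P[m]-T;print("tips zmin",np.nanpercentile(q[:,2],[0,1,3,10]));t=q[q[:,2]<np.nanpercentile(q[:,2],10)];print(t.min(0),t.max(0))
E
```

```text
cap [ 69.92687386 424.54661792] 547 [ 596.84459918 -149.10622477  112.3464227 ] [ 596.02530479 -148.60706569  112.40607264] [27.20750764 26.80593488  4.99321681]
(595.993896484375, -148.7400360107422) 14.07982349395752
cap [ 74.05274725 216.90769231] 455 [615.51184088  71.05893471 113.0556527 ] [615.32130366  70.58501505 112.99082292] [27.14068836 27.64504704  4.30634642]
(615.3963012695312, 70.51578521728516) 14.123838424682617
dist 220.11262674781685
origin [605.69509888 -39.1121254 ] yaw -5.0570501157060255
blank z 34.955148657446884
[[-80.0, -118.9], [-75.0, -119.6], [-70.0, -120.3], [-65.0, -119.5], [-60.0, -120.2], [-55.0, -120.2], [-50.0, -118.7], [-45.0, -118.6], [-40.0, -117.9], [-35.0, -118.4], [-30.0, -118.2], [-25.0, -118.2], [-20.0, -116.6], [-15.0, -116.4], [-10.0, -116.5], [-5.0, -115.7], [0.0, -116.3], [5.0, -114.8], [10.0, -114.7], [15.0, -114.0], [20.0, -114.7], [25.0, -114.4], [30.0, -113.9], [35.0, -112.9], [40.0, -112.3], [45.0, -112.7], [50.0, -112.2], [55.0, -112.8], [60.0, -111.1], [65.0, -110.5], [70.0, -111.1], [75.0, -110.9], [80.0, -110.3]]
front line [ 6.
[... 614 characters left out ...]
2, 29.3]
-88 [28.8, 29.0, 35.3, 28.9, 29.1]
-82 [28.8, 28.9, 34.9, 29.0, 28.7]
-76 [28.9, 29.3, 35.2, 29.0, 28.8]
-70 [28.8, 28.7, 35.0, 28.8, 28.9]
-64 [29.0, 28.5, 34.8, 28.8, 29.1]
-58 [28.6, 28.8, 34.9, 28.9, 28.8]
-52 [29.0, 29.0, 35.0, 28.3, 29.0]
-46 [29.0, 28.8, 34.8, 29.0, 29.1]
-40 [28.9, 29.1, 35.1, 28.6, 28.7]
-34 [28.9, 28.7, 35.1, 28.6, 29.0]
-28 [28.9, 28.7, 35.2, 29.2, 29.1]
-22 [51.9, 52.9, 52.9, 53.4, 29.6]
mark 50 [-12.37344173  -2.27051092] folder deg -164.54492361661096
mark 51 [-12.28699995   1.72706672] folder deg 177.05594581395076
tips zmin [-4.50423843 -2.0017731   0.37936296  5.78267509]
[-14.17515532 -54.73720343  -4.50423843] [18.32301979 55.26434205  5.77765001]
```

Call:
{"api": "step_arm", "payload": {"rows": [{"wx": 0,"wy": 0,"wz": -0.016,"dx": -4.3,"dy": -0.3,"dz": 0,"jaw": 0},{"wx": 0,"wy": 0,"wz": 0,"dx": 0,"dy": 0,"dz": 5,"jaw": 0},{"wx": 0,"wy": 0,"wz": 0,"dx": 0,"dy": 0,"dz": 5,"jaw": 0},{"wx": 0,"wy": 0,"wz": 0,"dx": 0,"dy": 0,"dz": 5,"jaw": 0},{"wx": 0,"wy": 0,"wz": 0,"dx": 0,"dy": 0,"dz": 5,"jaw": 0},{"wx": 0,"wy": 0,"wz": 0,"dx": 0,"dy": 0,"dz": 5,"jaw": 0},{"wx": 0,"wy": 0,"wz": 0,"dx": 0,"dy": 0,"dz": 4,"jaw": 0},{"wx": 0,"wy": 0,"wz": 0,"dx": 0,"dy": 0,"dz": 1,"jaw": 0},{"wx": 0,"wy": 0,"wz": 0,"dx": 0,"dy": 0,"dz": 0,"jaw": 0}]}}

```text
time: 4.55
ee_pos: [458.2, -23.2, 50.4]
ee_rot: [-180.0, 0.1, -5.0]
contact_force: [-0.6, 0.8, 0.0]
width: 85.2
grip_force: 0.0
```

```bash
python3 - <<'E'
from h import *
s,im,P=shot("w3");show(s)
T=s["ee_pos"];m=(np.mgrid[:400,:640][0]<330)&(abs(P[...,0]-T[0])<25)&(abs(abs(P[...,1]-T[1])-50)<14)&(P[...,2]>T[2]-15)
q=P[m]-T;print(np.nanpercentile(q[:,2],[0,1,5,20]))
for sg in(1,-1):
    t=q[(q[:,1]*sg>0)&(q[:,2]<3)];print(len(t),t.min(0),t.max(0))
E
```

```text
{'time': 4.55, 'ee_pos': [458.19, -23.22, 50.44], 'ee_rot': [-179.98, 0.05, -5.03], 'contact_force': [-0.56, 0.82, 0.03], 'torque': [0.03, 0.01, 0.04], 'width': 85.21, 'grip_force': 0.0}
[-14.93958995  -5.57753039  -1.39973184   8.00650058]
448 [-6.94709609 41.56099762 -7.12859244] [16.37481202 55.28394053  2.99743756]
471 [-15.14260224 -63.8080811  -14.93958995] [ 24.86904505 -40.96354219   2.98444513]
```

View pics/w3.png

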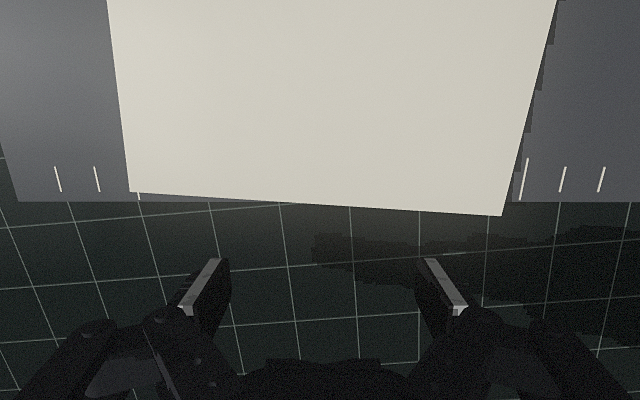

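The picture shows the blank's front edge from (130,192) to (500,215), ahead of both fingertips at (222,260) and (425,260). I'll lower to 38.5 mm and push.

Call:
{"api": "step_arm", "payload": {"rows": [{"wx": 0,"wy": 0,"wz": 0,"dx": 0,"dy": 0,"dz": 1.2,"jaw": 0},{"wx": 0,"wy": 0,"wz": 0,"dx": 0.7,"dy": 0,"dz": 0,"jaw": 0},{"wx": 0,"wy": 0,"wz": 0,"dx": 0.5,"dy": 0,"dz": 0,"jaw": 0},{"wx": 0,"wy": 0,"wz": 0,"dx": 0.3,"dy": 0,"dz": 0,"jaw": 0},{"wx": 0,"wy": 0,"wz": 0,"dx": 0.3,"dy": 0,"dz": 0,"jaw": 0},{"wx": 0,"wy": 0,"wz": 0,"dx": 0.3,"dy": 0,"dz": 0,"jaw": 0},{"wx": 0,"wy": 0,"wz": 0,"dx": 0.3,"dy": 0,"dz": 0,"jaw": 0},{"wx": 0,"wy": 0,"wz": 0,"dx": 0.3,"dy": 0,"dz": 0,"jaw": 0}]}}

```text
time: 5.6
ee_pos: [485.2, -25.8, 38.3]
ee_rot: [180.0, 0.0, -5.1]
contact_force: [-1.1, -0.2, 1.4]
width: 85.5
grip_force: 0.6
```

Call:
{"api": "step_arm", "payload": {"rows": [{"wx": 0,"wy": 0,"wz": 0,"dx": 0.3,"dy": 0,"dz": 0,"jaw": 0},{"wx": 0,"wy": 0,"wz": 0,"dx": 0.3,"dy": 0,"dz": 0,"jaw": 0},{"wx": 0,"wy": 0,"wz": 0,"dx": 0.3,"dy": 0,"dz": 0,"jaw": 0},{"wx": 0,"wy": 0,"wz": 0,"dx": 0.3,"dy": 0,"dz": 0,"jaw": 0}]}}

```text
time: 6.1
ee_pos: [497.3, -26.7, 38.3]
ee_rot: [-180.0, -0.0, -5.0]
contact_force: [-1.7, -0.3, 1.4]
width: 85.4
grip_force: 0.6
```

```bash
python3 - <<'E'
from h import *
s,im,P=shot("w4");show(s)
O=np.array([605.7,-39.11]);a=np.radians(-5.057);x=np.array([np.cos(a),np.sin(a)]);y=np.array([-x[1],x[0]])
print("tcp folder",(s["ee_pos"][:2]-O)@x,(s["ee_pos"][:2]-O)@y)
F=np.stack([(P[...,:2]-O)@x,(P[...,:2]-O)@y,P[...,2]],-1);b=(im.min(-1)>150)&(abs(F[...,2]-36)<4)
for yy in range(-75,90,15):
    q=F[b&(abs(F[...,1]-yy)<3)&(F[...,0]<-50)][:,0];print(yy,round(float(np.percentile(q,1)),1) if len(q) else None,end="; ")
E
```

```text
{'time': 6.1, 'ee_pos': [497.33, -26.66, 38.32], 'ee_rot': [-179.99, -0.0, -5.04], 'contact_force': [-1.74, -0.26, 1.35], 'torque': [0.02, 0.3, -0.04], 'width': 85.42, 'grip_force': 0.64}
tcp folder -109.04182746167591 2.8471449078661113
-75 -60.5; -60 -92.3; -45 -74.2; -30 -97.0; -15 -84.9; 0 -96.6; 15 -97.6; 30 -97.5; 45 -97.4; 60 -88.6; 75 -83.9;
```

Call:
{"api": "step_arm", "payload": {"rows": [{"wx": 0,"wy": 0,"wz": 0,"dx": 0.3,"dy": 0,"dz": 0,"jaw": 0},{"wx": 0,"wy": 0,"wz": 0,"dx": 0.3,"dy": 0,"dz": 0,"jaw": 0},{"wx": 0,"wy": 0,"wz": 0,"dx": 0.2,"dy": 0,"dz": 0,"jaw": 0},{"wx": 0,"wy": 0,"wz": 0,"dx": 0.15,"dy": 0,"dz": 0,"jaw": 0},{"wx": 0,"wy": 0,"wz": 0,"dx": 0.1,"dy": 0,"dz": 0,"jaw": 0}]}}

```text
time: 6.78
ee_pos: [507.6, -27.7, 38.3]
ee_rot: [-180.0, 0.0, -5.1]
contact_force: [-0.9, 0.2, 0.6]
width: 85.3
grip_force: 0.8
```

Call:
{"api": "step_arm", "payload": {"rows": [{"wx": 0,"wy": 0,"wz": 0,"dx": 0.1,"dy": 0,"dz": 0,"jaw": 0}]}}

```text
time: 6.9
ee_pos: [508.6, -27.8, 38.3]
ee_rot: [-180.0, 0.0, -5.1]
contact_force: [-1.9, 0.5, 1.8]
width: 85.3
grip_force: 0.8
```

Call:
{"api": "step_arm", "payload": {"rows": [{"wx": 0,"wy": 0,"wz": 0,"dx": 0.08,"dy": 0,"dz": 0,"jaw": 0}]}}

```text
time: 7.02
ee_pos: [509.4, -27.9, 38.3]
ee_rot: [-180.0, -0.0, -5.0]
contact_force: [-1.4, 0.3, 1.1]
width: 85.5
grip_force: 0.7
```

Call:
{"api": "step_arm", "payload": {"rows": [{"wx": 0,"wy": 0,"wz": 0,"dx": 0.08,"dy": 0,"dz": 0,"jaw": 0}]}}

```text
time: 7.15
ee_pos: [510.1, -27.9, 38.3]
ee_rot: [-180.0, 0.0, -5.1]
contact_force: [-2.6, -0.1, 1.3]
width: 85.2
grip_force: 1.5
```

Call:
{"api": "step_arm", "payload": {"rows": [{"wx": 0,"wy": 0,"wz": 0,"dx": 0.08,"dy": 0,"dz": 0,"jaw": 0}]}}

```text
time: 7.28
ee_pos: [510.3, -27.9, 38.1]
ee_rot: [180.0, 0.1, -5.1]
contact_force: [-6.2, 0.4, 4.2]
width: 85.3
grip_force: 3.2
```

Call:
{"api": "step_arm", "payload": {"rows": [{"wx": 0,"wy": 0,"wz": 0,"dx": 0.06,"dy": 0,"dz": 0,"jaw": 0}]}}

```text
time: 7.4
ee_pos: [510.4, -27.9, 38.1]
ee_rot: [180.0, 0.1, -5.0]
contact_force: [-8.4, 0.5, 6.0]
width: 85.0
grip_force: 4.2
```

Call:
{"api": "step_arm", "payload": {"rows": [{"wx": 0,"wy": 0,"wz": 0,"dx": 0.05,"dy": 0,"dz": 0,"jaw": 0},{"wx": 0,"wy": 0,"wz": 0,"dx": 0,"dy": 0,"dz": 0,"jaw": 0}]}}

```text
time: 7.65
ee_pos: [510.4, -27.9, 38.0]
ee_rot: [180.0, 0.2, -5.0]
contact_force: [-8.8, 0.7, 6.6]
width: 85.3
grip_force: 4.6
```

Call:
{"api": "step_arm", "payload": {"rows": [{"wx": 0,"wy": 0,"wz": 0,"dx": -0.5,"dy": 0,"dz": 0,"jaw": 0},{"wx": 0,"wy": 0,"wz": 0,"dx": -3,"dy": 0,"dz": 0,"jaw": 0},{"wx": 0,"wy": 0,"wz": 0,"dx": 0,"dy": 0,"dz": -6,"jaw": 0},{"wx": 0,"wy": 0,"wz": 0,"dx": 0,"dy": 0,"dz": -6,"jaw": 0},{"wx": 0,"wy": 0,"wz": 0,"dx": 0,"dy": 0,"dz": -6,"jaw": 0},{"wx": 0,"wy": 0,"wz": 0,"dx": 0,"dy": 0,"dz": 0,"jaw": 0}]}}

```text
time: 8.4
ee_pos: [480.4, -24.9, 223.9]
ee_rot: [180.0, -0.6, -5.1]
contact_force: [0.3, -0.8, -0.3]
width: 85.4
grip_force: 0.0
```

```bash
python3 - <<'E'
from h import *
s,im,P=shot("w5");show(s);print(s["joints"])
O=np.array([605.7,-39.11]);a=np.radians(-5.057);x=np.array([np.cos(a),np.sin(a)]);y=np.array([-x[1],x[0]])
F=np.stack([(P[...,:2]-O)@x,(P[...,:2]-O)@y,P[...,2]],-1);b=(im.min(-1)>150)&(abs(F[...,2]-36)<4)
for yy in range(-80,90,10):
    q=F[b&(abs(F[...,1]-yy)<3)&(F[...,0]<-30)][:,0];print(yy,round(float(np.percentile(q,1)),1) if len(q) else None,end="; ")
# gap at rear between bar (x>20) and stop (x<45)
print()
for yy in range(-80,90,16):
    print(yy,[round(float(np.nanmedian(F[(abs(F[...,0]-xx)<2)&(abs(F[...,1]-yy)<4)][:,2])),1) for xx in(26,30,34,38,42,46,50)])
E
```

```text
{'time': 8.4, 'ee_pos': [480.4, -24.94, 223.88], 'ee_rot': [179.98, -0.64, -5.05], 'contact_force': [0.34, -0.84, -0.34], 'torque': [-0.0, 0.05, -0.02], 'width': 85.44, 'grip_force': 0.0}
[ 21.61844129   5.94184091 -24.02000987 102.27945333   2.64934935
  71.67125729 -98.14744032]
-80 -84.4; -70 -84.7; -60 -84.7; -50 -84.8; -40 -84.8; -30 -84.8; -20 -84.7; -10 -84.8; 0 -84.8; 10 -84.7; 20 -84.7; 30 -84.8; 40 -84.8; 50 -84.8; 60 -84.8; 70 -84.7; 80 -84.8; 
-80 [nan, 34.4, 29.7, 27.9, nan, nan, nan]
-64 [nan, 35.2, 34.9, nan, nan, nan, nan]
-48 [nan, 35.2, 34.9, nan, nan, nan, nan]
-32 [nan, 34.9, 35.0, nan, nan, nan, nan]
-16 [nan, 34.9, 34.6, nan, nan, nan, nan]
0 [nan, 34.8, 34.7, nan, nan, nan, nan]
16 [nan, 34.8, 34.6, nan, nan, nan, nan]
32 [nan, 35.1, 34.8, nan, nan, nan, nan]
48 [nan, 34.9, 34.8, nan, nan, nan, nan]
64 [nan, 34.7, 34.9, nan, nan, nan, nan]
80 [nan, 34.8, 34.9, nan, nan, nan, nan]
  return np.nanmean(a, axis, out=out, keepdims=keepdims)
```

The blank is flush: its front edge is straight at folder x = -84.8 along its whole width, where -85 is wanted. Next is the left knob, turning the wrist the other way first to gain clockwise range.

Call:
{"api": "step_arm", "payload": {"rows": [{"wx": 0,"wy": 0,"wz": 0,"dx": 4.2,"dy": -3.56,"dz": 0,"jaw": 0},{"wx": 0,"wy": 0,"wz": 0,"dx": 4.2,"dy": -3.56,"dz": 0,"jaw": 0},{"wx": 0,"wy": 0,"wz": 0,"dx": 4.2,"dy": -3.56,"dz": 0,"jaw": 0},{"wx": 0,"wy": 0,"wz": -0.18,"dx": 0,"dy": 0,"dz": 0,"jaw": 0},{"wx": 0,"wy": 0,"wz": -0.18,"dx": 0,"dy": 0,"dz": 0,"jaw": 0},{"wx": 0,"wy": 0,"wz": -0.18,"dx": 0,"dy": 0,"dz": 0,"jaw": 0},{"wx": 0,"wy": 0,"wz": -0.18,"dx": 0,"dy": 0,"dz": 0,"jaw": 0},{"wx": 0,"wy": 0,"wz": -0.18,"dx": 0,"dy": 0,"dz": 0,"jaw": 0},{"wx": 0,"wy": 0,"wz": -0.18,"dx": 0,"dy": 0,"dz": 0,"jaw": 0},{"wx": 0,"wy": 0,"wz": -0.18,"dx": 0,"dy": 0,"dz": 0,"jaw": 0}]}}

```text
time: 9.7
ee_pos: [611.6, 70.2, 216.4]
ee_rot: [-179.9, 0.0, 67.5]
contact_force: [-0.2, -0.0, -0.7]
width: 85.3
grip_force: 0.0
```

Call:
{"api": "step_arm", "payload": {"rows": [{"wx": 0,"wy": 0,"wz": -0.18,"dx": 0,"dy": 0,"dz": 0,"jaw": 0},{"wx": 0,"wy": 0,"wz": -0.18,"dx": 0,"dy": 0,"dz": 0,"jaw": 0},{"wx": 0,"wy": 0,"wz": -0.18,"dx": 0,"dy": 0,"dz": 0,"jaw": 0},{"wx": 0,"wy": 0,"wz": -0.18,"dx": 0,"dy": 0,"dz": 0,"jaw": 0},{"wx": 0,"wy": 0,"wz": -0.18,"dx": 0,"dy": 0,"dz": 0,"jaw": 0},{"wx": 0,"wy": 0,"wz": -0.18,"dx": 0,"dy": 0,"dz": 0,"jaw": 0},{"wx": 0,"wy": 0,"wz": -0.18,"dx": 0,"dy": 0,"dz": 0,"jaw": 0},{"wx": 0,"wy": 0,"wz": 0,"dx": 0,"dy": 0,"dz": 0,"jaw": 0}]}}

```text
time: 10.7
ee_pos: [611.7, 70.3, 216.7]
ee_rot: [-180.0, -0.1, 139.3]
contact_force: [0.5, -0.2, -0.1]
width: 85.3
grip_force: 0.0
```

```bash
python3 - <<'E'
from h import *
s=env.observe();show(s);print(s["joints"])
a=np.radians(s["ee_rot"][2]);d=np.array([615.4,70.5])-s["ee_pos"][:2];print("dx,dy",d@[np.cos(a),np.sin(a)],d@[np.sin(a),-np.cos(a)])
E
```

```text
{'time': 10.7, 'ee_pos': [611.66, 70.26, 216.65], 'ee_rot': [-179.95, -0.12, 139.29], 'contact_force': [0.47, -0.19, -0.1], 'torque': [0.04, 0.07, -0.02], 'width': 85.29, 'grip_force': 0.0}
[ 26.72850705  30.97068057 -53.06407855  81.1226799   24.59231102
  80.1147814   22.73126309]
dx,dy -2.6743187825748227 2.6196597689295773
```

Call:
{"api": "step_arm", "payload": {"rows": [{"wx": 0,"wy": 0,"wz": 0,"dx": -0.27,"dy": 0.26,"dz": 4,"jaw": 0},{"wx": 0,"wy": 0,"wz": 0,"dx": 0,"dy": 0,"dz": 4,"jaw": 0},{"wx": 0,"wy": 0,"wz": 0,"dx": 0,"dy": 0,"dz": 3,"jaw": 0},{"wx": 0,"wy": 0,"wz": 0,"dx": 0,"dy": 0,"dz": 0.75,"jaw": 0},{"wx": 0,"wy": 0,"wz": 0,"dx": 0,"dy": 0,"dz": 0,"jaw": 90},{"wx": 0,"wy": 0,"wz": 0,"dx": 0,"dy": 0,"dz": 0,"jaw": 110}], "grip_force": 40}}

```text
time: 11.45
ee_pos: [616.7, 70.9, 102.3]
ee_rot: [179.9, 0.1, 139.3]
contact_force: [0.1, 0.4, -0.4]
width: 51.2
grip_force: 0.0
```

Call:
{"api": "step_arm", "payload": {"rows": [{"wx": 0,"wy": 0,"wz": 0,"dx": 0,"dy": 0,"dz": 0,"jaw": 160},{"wx": 0,"wy": 0,"wz": 0,"dx": 0,"dy": 0,"dz": 0,"jaw": 255},{"wx": 0,"wy": 0,"wz": 0,"dx": 0,"dy": 0,"dz": 0,"jaw": 255},{"wx": 0,"wy": 0,"wz": 0,"dx": 0,"dy": 0,"dz": 0,"jaw": 255}], "grip_force": 40}}

```text
time: 11.95
ee_pos: [615.9, 69.7, 102.5]
ee_rot: [-180.0, 0.1, 139.3]
contact_force: [-6.3, -3.8, 8.9]
width: 39.2
grip_force: 40.0
```

```bash
python3 - <<'E'
from h import *
s=env.observe();show(s);print(s["joints"])
E
```

```text
{'time': 11.95, 'ee_pos': [615.87, 69.69, 102.51], 'ee_rot': [-179.95, 0.09, 139.27], 'contact_force': [-6.27, -3.8, 8.94], 'torque': [-0.59, 1.13, 0.1], 'width': 39.2, 'grip_force': 40.03}
[ 25.15938626  36.76717181 -49.81171366  88.39313088  29.50474332
  68.69118735  19.33128763]
```

Call:
{"api": "step_arm", "payload": {"rows": [{"wx": 0,"wy": 0,"wz": 0.16,"dx": 0,"dy": 0,"dz": 0.04,"jaw": 255},{"wx": 0,"wy": 0,"wz": 0.16,"dx": 0,"dy": 0,"dz": 0.04,"jaw": 255},{"wx": 0,"wy": 0,"wz": 0.16,"dx": 0,"dy": 0,"dz": 0.04,"jaw": 255}], "grip_force": 60}}

```text
time: 12.32
ee_pos: [615.6, 69.5, 101.3]
ee_rot: [-180.0, 0.1, 111.5]
contact_force: [-8.7, -4.8, 8.0]
width: 38.4
grip_force: 59.0
```

```bash
cat > o.py <<'E'
from h import *
s=env.observe();show(s);print(np.round(s["joints"],1).tolist())
E
python3 o.py
```

```text
{'time': 12.32, 'ee_pos': [615.57, 69.46, 101.35], 'ee_rot': [-179.96, 0.11, 111.47], 'contact_force': [-8.7, -4.84, 7.95], 'torque': [-0.9, 1.47, 0.18], 'width': 38.42, 'grip_force': 59.0}
[21.7, 34.7, -44.1, 88.6, 25.6, 67.2, -5.9]
```

Call:
{"api": "step_arm", "payload": {"rows": [{"wx": 0,"wy": 0,"wz": 0.16,"dx": 0,"dy": 0,"dz": 0.04,"jaw": 255},{"wx": 0,"wy": 0,"wz": 0.16,"dx": 0,"dy": 0,"dz": 0.04,"jaw": 255},{"wx": 0,"wy": 0,"wz": 0.16,"dx": 0,"dy": 0,"dz": 0.04,"jaw": 255}]}}

```text
time: 12.7
ee_pos: [615.2, 69.3, 100.1]
ee_rot: [-180.0, 0.1, 84.0]
contact_force: [-10.0, -4.8, 10.8]
width: 38.6
grip_force: 58.9
```

```bash
python3 o.py
```

```text
{'time': 12.7, 'ee_pos': [615.18, 69.35, 100.12], 'ee_rot': [-179.97, 0.14, 83.98], 'contact_force': [-10.05, -4.81, 10.82], 'torque': [-1.04, 1.86, 0.19], 'width': 38.55, 'grip_force': 58.91}
[18.1, 33.0, -38.5, 88.9, 21.9, 65.9, -31.0]
```

Call:
{"api": "step_arm", "payload": {"rows": [{"wx": 0,"wy": 0,"wz": 0,"dx": 0,"dy": 0,"dz": 0,"jaw": 255}]}}

```text
time: 12.82
ee_pos: [615.2, 69.4, 100.1]
ee_rot: [-180.0, 0.1, 84.1]
contact_force: [-9.5, -4.2, 10.6]
width: 38.3
grip_force: 59.2
```

```bash
python3 o.py
```

```text
{'time': 12.82, 'ee_pos': [615.17, 69.35, 100.12], 'ee_rot': [-179.98, 0.15, 84.11], 'contact_force': [-9.54, -4.21, 10.55], 'torque': [-0.95, 1.82, -0.38], 'width': 38.3, 'grip_force': 59.24}
[18.1, 33.0, -38.5, 88.9, 21.9, 65.9, -30.8]
```

Call:
{"api": "step_arm", "payload": {"rows": [{"wx": 0,"wy": 0,"wz": 0,"dx": 0,"dy": 0,"dz": 0,"jaw": 60},{"wx": 0,"wy": 0,"wz": 0,"dx": 0,"dy": 0,"dz": 0,"jaw": 0},{"wx": 0,"wy": 0,"wz": 0,"dx": 0,"dy": 0,"dz": -5,"jaw": 0},{"wx": 0,"wy": 0,"wz": 0,"dx": 5.53,"dy": 0.05,"dz": 0,"jaw": 0},{"wx": 0,"wy": 0,"wz": 0,"dx": -11.06,"dy": 0.05,"dz": 0,"jaw": 0}]}}

```text
time: 13.45
ee_pos: [614.5, 82.7, 150.6]
ee_rot: [179.9, -0.6, 85.9]
contact_force: [1.4, -0.7, -0.5]
width: 85.5
grip_force: 0.0
```

Call:
{"api": "step_arm", "payload": {"rows": [{"wx": 0,"wy": 0,"wz": 0,"dx": -5.5,"dy": 0.05,"dz": 0,"jaw": 0},{"wx": 0,"wy": 0,"wz": 0,"dx": -5.5,"dy": 0.05,"dz": 0,"jaw": 0},{"wx": 0,"wy": 0,"wz": 0,"dx": -5.5,"dy": 0.05,"dz": 0,"jaw": 0},{"wx": 0,"wy": 0,"wz": 0,"dx": -5.5,"dy": 0.05,"dz": 0,"jaw": 0},{"wx": 0,"wy": 0,"wz": -0.18,"dx": 0,"dy": 0,"dz": 0,"jaw": 0},{"wx": 0,"wy": 0,"wz": -0.18,"dx": 0,"dy": 0,"dz": 0,"jaw": 0},{"wx": 0,"wy": 0,"wz": -0.18,"dx": 0,"dy": 0,"dz": 0,"jaw": 0},{"wx": 0,"wy": 0,"wz": -0.18,"dx": 0,"dy": 0,"dz": 0,"jaw": 0},{"wx": 0,"wy": 0,"wz": -0.18,"dx": 0,"dy": 0,"dz": 0,"jaw": 0},{"wx": 0,"wy": 0,"wz": 0,"dx": 0,"dy": 0,"dz": 0,"jaw": 0}]}}

```text
time: 14.7
ee_pos: [596.4, -155.8, 148.5]
ee_rot: [179.9, -0.0, 135.8]
contact_force: [0.2, -0.1, 0.1]
width: 85.4
grip_force: 0.0
```

```bash
cat > g.py <<'E'
import sys
from h import *
s=env.observe();show(s);print(np.round(s["joints"],1).tolist())
a=np.radians(s["ee_rot"][2]);d=np.array([float(sys.argv[1]),float(sys.argv[2])])-s["ee_pos"][:2];print("dx,dy",d@[np.cos(a),np.sin(a)],d@[np.sin(a),-np.cos(a)])
E
python3 g.py 595.8 -149.6
```

```text
{'time': 14.7, 'ee_pos': [596.43, -155.81, 148.55], 'ee_rot': [179.94, -0.01, 135.83], 'contact_force': [0.2, -0.07, 0.08], 'torque': [-0.02, 0.02, -0.0], 'width': 85.44, 'grip_force': 0.0}
[45.0, 32.4, -47.3, 86.3, 24.4, 72.0, 40.3]
dx,dy 4.778952671273784 4.017130303171487
```

Call:
{"api": "step_arm", "payload": {"rows": [{"wx": 0,"wy": 0,"wz": 0,"dx": 0.48,"dy": 0.4,"dz": 0,"jaw": 0},{"wx": 0,"wy": 0,"wz": 0,"dx": 0,"dy": 0,"dz": 3.5,"jaw": 0},{"wx": 0,"wy": 0,"wz": 0,"dx": 0,"dy": 0,"dz": 1.3,"jaw": 60},{"wx": 0,"wy": 0,"wz": 0,"dx": 0,"dy": 0,"dz": 0,"jaw": 110},{"wx": 0,"wy": 0,"wz": 0,"dx": 0,"dy": 0,"dz": 0,"jaw": 160},{"wx": 0,"wy": 0,"wz": 0,"dx": 0,"dy": 0,"dz": 0,"jaw": 255},{"wx": 0,"wy": 0,"wz": 0,"dx": 0,"dy": 0,"dz": 0,"jaw": 255},{"wx": 0,"wy": 0,"wz": 0,"dx": 0,"dy": 0,"dz": 0,"jaw": 255}], "grip_force": 60}}

```text
time: 15.7
ee_pos: [596.2, -149.1, 101.5]
ee_rot: [179.9, 0.1, 135.9]
contact_force: [0.5, 3.4, 5.4]
width: 38.5
grip_force: 61.3
```

```bash
python3 o.py
```

```text
{'time': 15.7, 'ee_pos': [596.18, -149.11, 101.45], 'ee_rot': [179.93, 0.06, 135.92], 'contact_force': [0.47, 3.36, 5.42], 'torque': [0.46, 0.23, 0.01], 'width': 38.52, 'grip_force': 61.32}
[43.8, 34.7, -46.1, 89.5, 26.5, 67.1, 38.3]
```

Call:
{"api": "step_arm", "payload": {"rows": [{"wx": 0,"wy": 0,"wz": 0.16,"dx": 0,"dy": 0,"dz": 0.04,"jaw": 255},{"wx": 0,"wy": 0,"wz": 0.16,"dx": 0,"dy": 0,"dz": 0.04,"jaw": 255},{"wx": 0,"wy": 0,"wz": 0.16,"dx": 0,"dy": 0,"dz": 0.04,"jaw": 255}]}}

```text
time: 16.08
ee_pos: [596.0, -149.5, 100.2]
ee_rot: [179.9, 0.0, 108.1]
contact_force: [-2.6, 2.2, 6.4]
width: 38.3
grip_force: 61.6
```

```bash
python3 o.py
```

```text
{'time': 16.08, 'ee_pos': [595.97, -149.53, 100.19], 'ee_rot': [179.93, 0.03, 108.11], 'contact_force': [-2.62, 2.18, 6.42], 'torque': [0.52, 0.24, 0.2], 'width': 38.33, 'grip_force': 61.62}
[40.2, 32.9, -40.4, 89.7, 22.7, 65.7, 13.1]
```

Call:
{"api": "step_arm", "payload": {"rows": [{"wx": 0,"wy": 0,"wz": 0.16,"dx": 0,"dy": 0,"dz": 0.04,"jaw": 255},{"wx": 0,"wy": 0,"wz": 0.16,"dx": 0,"dy": 0,"dz": 0.04,"jaw": 255},{"wx": 0,"wy": 0,"wz": 0.16,"dx": 0,"dy": 0,"dz": 0.04,"jaw": 255}]}}

```text
time: 16.45
ee_pos: [595.7, -149.9, 99.0]
ee_rot: [180.0, 0.0, 80.6]
contact_force: [-3.5, 1.0, 6.5]
width: 38.2
grip_force: 61.7
```

```bash
python3 o.py
```

```text
{'time': 16.45, 'ee_pos': [595.68, -149.85, 98.97], 'ee_rot': [179.95, 0.03, 80.59], 'contact_force': [-3.5, 1.02, 6.55], 'torque': [0.44, 0.41, 0.26], 'width': 38.19, 'grip_force': 61.69}
[36.5, 31.4, -34.8, 90.0, 19.2, 64.6, -12.1]
```

Call:
{"api": "step_arm", "payload": {"rows": [{"wx": 0,"wy": 0,"wz": 0.16,"dx": 0,"dy": 0,"dz": 0.04,"jaw": 255},{"wx": 0,"wy": 0,"wz": 0.16,"dx": 0,"dy": 0,"dz": 0.04,"jaw": 255}]}}

```text
time: 16.7
ee_pos: [595.4, -150.0, 98.1]
ee_rot: [180.0, 0.0, 62.3]
contact_force: [-4.4, 0.9, 7.2]
width: 38.8
grip_force: 61.8
```

```bash
python3 o.py
```

```text
{'time': 16.7, 'ee_pos': [595.44, -149.97, 98.12], 'ee_rot': [179.97, 0.03, 62.25], 'contact_force': [-4.45, 0.9, 7.23], 'torque': [0.51, 0.79, 0.25], 'width': 38.82, 'grip_force': 61.76}
[33.9, 30.6, -31.0, 90.1, 17.0, 64.0, -28.8]
```

Call:
{"api": "step_arm", "payload": {"rows": [{"wx": 0,"wy": 0,"wz": 0,"dx": 0,"dy": 0,"dz": 0,"jaw": 60},{"wx": 0,"wy": 0,"wz": 0,"dx": 0,"dy": 0,"dz": 0,"jaw": 0},{"wx": 0,"wy": 0,"wz": 0,"dx": 0,"dy": 0,"dz": -5,"jaw": 0},{"wx": 0,"wy": 0,"wz": 0,"dx": 5.08,"dy": -2.12,"dz": 0,"jaw": 0},{"wx": 0,"wy": 0,"wz": 0,"dx": 5.08,"dy": -2.12,"dz": 0,"jaw": 0},{"wx": 0,"wy": 0,"wz": 0,"dx": 5.08,"dy": -2.12,"dz": 0,"jaw": 0},{"wx": 0,"wy": 0,"wz": 0,"dx": 5.08,"dy": -2.12,"dz": 0,"jaw": 0},{"wx": 0,"wy": 0,"wz": -0.18,"dx": 0,"dy": 0,"dz": 0,"jaw": 0},{"wx": 0,"wy": 0,"wz": -0.18,"dx": 0,"dy": 0,"dz": 0,"jaw": 0},{"wx": 0,"wy": 0,"wz": -0.18,"dx": 0,"dy": 0,"dz": 0,"jaw": 0},{"wx": 0,"wy": 0,"wz": -0.18,"dx": 0,"dy": 0,"dz": 0,"jaw": 0},{"wx": 0,"wy": 0,"wz": -0.18,"dx": 0,"dy": 0,"dz": 0,"jaw": 0}]}}

```text
time: 18.2
ee_pos: [614.0, 69.3, 147.0]
ee_rot: [-180.0, -0.0, 114.6]
contact_force: [-0.0, 0.7, -1.2]
width: 85.2
grip_force: 0.0
```

Call:
{"api": "step_arm", "payload": {"rows": [{"wx": 0,"wy": 0,"wz": -0.18,"dx": 0,"dy": 0,"dz": 0,"jaw": 0},{"wx": 0,"wy": 0,"wz": -0.18,"dx": 0,"dy": 0,"dz": 0,"jaw": 0},{"wx": 0,"wy": 0,"wz": 0,"dx": 0,"dy": 0,"dz": 0,"jaw": 0}]}}

```text
time: 18.58
ee_pos: [614.0, 69.3, 146.9]
ee_rot: [180.0, -0.0, 134.8]
contact_force: [0.6, -0.1, -0.2]
width: 85.3
grip_force: 0.0
```

```bash
python3 g.py 615.1 69.3
```

```text
{'time': 18.58, 'ee_pos': [613.97, 69.31, 146.93], 'ee_rot': [179.99, -0.04, 134.75], 'contact_force': [0.63, -0.11, -0.15], 'torque': [0.03, -0.02, 0.02], 'width': 85.3, 'grip_force': 0.0}
[25.0, 33.5, -49.4, 86.1, 26.0, 72.5, 17.2]
dx,dy -0.797125705678031 0.7954375860259546
```

Call:
{"api": "step_arm", "payload": {"rows": [{"wx": 0,"wy": 0,"wz": 0,"dx": -0.08,"dy": 0.08,"dz": 3.5,"jaw": 0},{"wx": 0,"wy": 0,"wz": 0,"dx": 0,"dy": 0,"dz": 1.35,"jaw": 60},{"wx": 0,"wy": 0,"wz": 0,"dx": 0,"dy": 0,"dz": 0,"jaw": 110},{"wx": 0,"wy": 0,"wz": 0,"dx": 0,"dy": 0,"dz": 0,"jaw": 160},{"wx": 0,"wy": 0,"wz": 0,"dx": 0,"dy": 0,"dz": 0,"jaw": 255},{"wx": 0,"wy": 0,"wz": 0,"dx": 0,"dy": 0,"dz": 0,"jaw": 255},{"wx": 0,"wy": 0,"wz": 0,"dx": 0,"dy": 0,"dz": 0,"jaw": 255}]}}

```text
time: 19.45
ee_pos: [615.3, 70.0, 99.6]
ee_rot: [180.0, 0.0, 134.7]
contact_force: [-3.3, -0.6, 5.8]
width: 38.3
grip_force: 61.3
```

```bash
cat > t.py <<'E'
from h import *
s=env.observe();print(round(s["ee_rot"][2],2),np.round(s["torque"],3),np.round(s["contact_force"],1),np.round(s["ee_pos"],1),round(s["joint_efforts"][6],3))
E
python3 t.py
```

```text
134.75 [-0.09   0.767 -0.115] [-3.3 -0.6  5.8] [615.3  70.   99.6] 0.098
```

Call:
{"api": "step_arm", "payload": {"rows": [{"wx": 0,"wy": 0,"wz": 0.16,"dx": 0,"dy": 0,"dz": 0.04,"jaw": 255},{"wx": 0,"wy": 0,"wz": 0.16,"dx": 0,"dy": 0,"dz": 0.04,"jaw": 255}]}}

```text
time: 19.7
ee_pos: [615.3, 69.9, 98.8]
ee_rot: [180.0, 0.0, 116.1]
contact_force: [-4.0, -1.2, 6.4]
width: 38.3
grip_force: 61.7
```

```bash
python3 t.py
```

```text
116.14 [-0.175  0.789  0.217] [-4.  -1.2  6.4] [615.3  69.9  98.8] 2.263
```

Call:
{"api": "step_arm", "payload": {"rows": [{"wx": 0,"wy": 0,"wz": 0.16,"dx": 0,"dy": 0,"dz": 0.04,"jaw": 255}]}}

```text
time: 19.82
ee_pos: [615.2, 69.9, 98.4]
ee_rot: [180.0, 0.0, 107.0]
contact_force: [-3.4, -0.1, 5.9]
width: 38.6
grip_force: 61.6
```

```bash
python3 t.py
```

```text
106.97 [-0.176  0.799  0.229] [-3.4 -0.1  5.9] [615.2  69.9  98.4] 2.221
```

Call:
{"api": "step_arm", "payload": {"rows": [{"wx": 0,"wy": 0,"wz": 0.16,"dx": 0,"dy": 0,"dz": 0.04,"jaw": 255}]}}

```text
time: 19.95
ee_pos: [615.1, 69.9, 98.0]
ee_rot: [180.0, 0.0, 97.8]
contact_force: [-3.3, -1.1, 5.5]
width: 38.6
grip_force: 61.6
```

```bash
python3 t.py
```

```text
97.81 [-0.15   0.889  0.194] [-3.3 -1.1  5.5] [615.1  69.9  98. ] 2.223
```

Call:
{"api": "step_arm", "payload": {"rows": [{"wx": 0,"wy": 0,"wz": 0.16,"dx": 0,"dy": 0,"dz": 0.04,"jaw": 255}]}}

```text
time: 20.08
ee_pos: [615.1, 69.9, 97.6]
ee_rot: [180.0, 0.0, 88.6]
contact_force: [-3.9, -1.1, 6.7]
width: 38.2
grip_force: 61.6
```

```bash
python3 t.py
```

```text
88.64 [-0.098  0.887  0.206] [-3.9 -1.1  6.7] [615.1  69.9  97.6] 2.225
```

Call:
{"api": "step_arm", "payload": {"rows": [{"wx": 0,"wy": 0,"wz": 0.16,"dx": 0,"dy": 0,"dz": 0.04,"jaw": 255}]}}

```text
time: 20.2
ee_pos: [615.1, 69.9, 97.2]
ee_rot: [180.0, 0.0, 79.5]
contact_force: [-4.9, -0.4, 5.4]
width: 38.4
grip_force: 61.5
```

```bash
python3 t.py
```

```text
79.48 [-0.174  0.952  0.196] [-4.9 -0.4  5.4] [615.1  69.9  97.2] 2.229
```

Call:
{"api": "step_arm", "payload": {"rows": [{"wx": 0,"wy": 0,"wz": 0.16,"dx": 0,"dy": 0,"dz": 0.04,"jaw": 255}]}}

```text
time: 20.32
ee_pos: [615.0, 69.9, 96.8]
ee_rot: [180.0, 0.0, 70.3]
contact_force: [-4.3, -0.6, 6.3]
width: 38.8
grip_force: 61.5
```

```bash
python3 t.py
```

```text
70.31 [-0.219  0.962  0.273] [-4.3 -0.6  6.3] [615.   69.9  96.8] 2.231
```

Call:
{"api": "step_arm", "payload": {"rows": [{"wx": 0,"wy": 0,"wz": 0.16,"dx": 0,"dy": 0,"dz": 0.04,"jaw": 255}]}}

```text
time: 20.45
ee_pos: [615.0, 69.9, 96.4]
ee_rot: [180.0, -0.0, 61.1]
contact_force: [-3.8, -0.5, 6.3]
width: 38.6
grip_force: 61.5
```

```bash
python3 t.py
```

```text
61.15 [-0.157  0.989  0.256] [-3.8 -0.5  6.3] [615.   69.9  96.4] 2.236
```

Call:
{"api": "step_arm", "payload": {"rows": [{"wx": 0,"wy": 0,"wz": 0,"dx": 0,"dy": 0,"dz": 0,"jaw": 60},{"wx": 0,"wy": 0,"wz": 0,"dx": 0,"dy": 0,"dz": 0,"jaw": 0},{"wx": 0,"wy": 0,"wz": 0,"dx": 0,"dy": 0,"dz": -5,"jaw": 0},{"wx": 0,"wy": 0,"wz": 0,"dx": -5.04,"dy": 2.22,"dz": 0,"jaw": 0},{"wx": 0,"wy": 0,"wz": 0,"dx": -5.04,"dy": 2.22,"dz": 0,"jaw": 0},{"wx": 0,"wy": 0,"wz": 0,"dx": -5.04,"dy": 2.22,"dz": 0,"jaw": 0},{"wx": 0,"wy": 0,"wz": 0,"dx": -5.04,"dy": 2.22,"dz": 0,"jaw": 0},{"wx": 0,"wy": 0,"wz": -0.18,"dx": 0,"dy": 0,"dz": 0,"jaw": 0},{"wx": 0,"wy": 0,"wz": -0.18,"dx": 0,"dy": 0,"dz": 0,"jaw": 0},{"wx": 0,"wy": 0,"wz": -0.18,"dx": 0,"dy": 0,"dz": 0,"jaw": 0},{"wx": 0,"wy": 0,"wz": -0.18,"dx": 0,"dy": 0,"dz": 0,"jaw": 0},{"wx": 0,"wy": 0,"wz": -0.18,"dx": 0,"dy": 0,"dz": 0,"jaw": 0}]}}

```text
time: 21.95
ee_pos: [596.7, -150.0, 145.4]
ee_rot: [180.0, -0.0, 113.5]
contact_force: [-0.1, -0.4, -0.2]
width: 85.4
grip_force: 0.0
```

Call:
{"api": "step_arm", "payload": {"rows": [{"wx": 0,"wy": 0,"wz": -0.18,"dx": 0,"dy": 0,"dz": 0,"jaw": 0},{"wx": 0,"wy": 0,"wz": -0.18,"dx": 0,"dy": 0,"dz": 0,"jaw": 0},{"wx": 0,"wy": 0,"wz": 0,"dx": 0,"dy": 0,"dz": 0,"jaw": 0}]}}

```text
time: 22.32
ee_pos: [596.6, -150.0, 145.3]
ee_rot: [180.0, -0.0, 133.6]
contact_force: [-0.6, 0.5, 0.6]
width: 85.1
grip_force: 0.0
```

```bash
python3 g.py 595.6 -149.8
```

```text
{'time': 22.32, 'ee_pos': [596.6, -150.01, 145.35], 'ee_rot': [179.96, -0.02, 133.63], 'contact_force': [-0.58, 0.53, 0.6], 'torque': [-0.04, 0.01, -0.01], 'width': 85.11, 'grip_force': 0.0}
[42.9, 31.6, -44.7, 86.8, 22.9, 71.1, 38.6]
dx,dy 0.8413990289975691 -0.5779342152785218
```

Call:
{"api": "step_arm", "payload": {"rows": [{"wx": 0,"wy": 0,"wz": 0,"dx": 0.08,"dy": -0.06,"dz": 3.5,"jaw": 0},{"wx": 0,"wy": 0,"wz": 0,"dx": 0,"dy": 0,"dz": 1.35,"jaw": 60},{"wx": 0,"wy": 0,"wz": 0,"dx": 0,"dy": 0,"dz": 0,"jaw": 110},{"wx": 0,"wy": 0,"wz": 0,"dx": 0,"dy": 0,"dz": 0,"jaw": 160},{"wx": 0,"wy": 0,"wz": 0,"dx": 0,"dy": 0,"dz": 0,"jaw": 255},{"wx": 0,"wy": 0,"wz": 0,"dx": 0,"dy": 0,"dz": 0,"jaw": 255},{"wx": 0,"wy": 0,"wz": 0,"dx": 0,"dy": 0,"dz": 0,"jaw": 255}]}}

```text
time: 23.2
ee_pos: [596.2, -149.2, 98.0]
ee_rot: [179.9, 0.1, 133.6]
contact_force: [0.5, 3.2, 5.2]
width: 38.3
grip_force: 61.3
```

```bash
python3 t.py
```

```text
133.62 [ 0.387  0.168 -0.021] [0.5 3.2 5.2] [ 596.2 -149.2   98. ] 0.061
```

Call:
{"api": "step_arm", "payload": {"rows": [{"wx": 0,"wy": 0,"wz": 0.16,"dx": 0,"dy": 0,"dz": 0.04,"jaw": 255},{"wx": 0,"wy": 0,"wz": 0.16,"dx": 0,"dy": 0,"dz": 0.04,"jaw": 255}]}}

```text
time: 23.45
ee_pos: [596.0, -149.5, 97.2]
ee_rot: [179.9, 0.0, 115.0]
contact_force: [-1.1, 1.6, 5.5]
width: 38.7
grip_force: 61.7
```

```bash
python3 t.py
```

```text
114.99 [0.366 0.154 0.269] [-1.1  1.6  5.5] [ 596.  -149.5   97.2] 2.247
```

Call:
{"api": "step_arm", "payload": {"rows": [{"wx": 0,"wy": 0,"wz": 0.16,"dx": 0,"dy": 0,"dz": 0.04,"jaw": 255}]}}

```text
time: 23.58
ee_pos: [596.0, -149.6, 96.7]
ee_rot: [179.9, 0.0, 105.8]
contact_force: [-1.5, 0.6, 5.2]
width: 38.8
grip_force: 61.7
```

```bash
python3 t.py
```

```text
105.81 [0.341 0.166 0.233] [-1.5  0.6  5.2] [ 596.  -149.6   96.7] 2.205
```

Call:
{"api": "step_arm", "payload": {"rows": [{"wx": 0,"wy": 0,"wz": 0.16,"dx": 0,"dy": 0,"dz": 0.04,"jaw": 255}]}}

```text
time: 23.7
ee_pos: [595.9, -149.7, 96.3]
ee_rot: [179.9, 0.0, 96.6]
contact_force: [-3.1, -0.3, 5.7]
width: 38.6
grip_force: 61.7
```

```bash
python3 t.py
```

```text
96.64 [0.43  0.178 0.249] [-3.1 -0.3  5.7] [ 595.9 -149.7   96.3] 2.207
```

Call:
{"api": "step_arm", "payload": {"rows": [{"wx": 0,"wy": 0,"wz": 0.16,"dx": 0,"dy": 0,"dz": 0.04,"jaw": 255}]}}

```text
time: 23.82
ee_pos: [595.7, -149.8, 95.9]
ee_rot: [180.0, 0.0, 87.5]
contact_force: [-3.0, -0.1, 5.7]
width: 38.7
grip_force: 61.7
```

```bash
python3 t.py
```

```text
87.47 [0.286 0.227 0.193] [-3.  -0.1  5.7] [ 595.7 -149.8   95.9] 2.211
```

Call:
{"api": "step_arm", "payload": {"rows": [{"wx": 0,"wy": 0,"wz": 0.16,"dx": 0,"dy": 0,"dz": 0.04,"jaw": 255}]}}

```text
time: 23.95
ee_pos: [595.6, -149.9, 95.5]
ee_rot: [180.0, 0.0, 78.3]
contact_force: [-3.9, 0.9, 5.1]
width: 38.6
grip_force: 61.7
```

```bash
python3 t.py
```

```text
78.3 [0.246 0.442 0.233] [-3.9  0.9  5.1] [ 595.6 -149.9   95.5] 2.216
```

Call:
{"api": "step_arm", "payload": {"rows": [{"wx": 0,"wy": 0,"wz": 0.16,"dx": 0,"dy": 0,"dz": 0.04,"jaw": 255}]}}

```text
time: 24.08
ee_pos: [595.5, -150.0, 95.1]
ee_rot: [180.0, 0.0, 69.1]
contact_force: [-4.1, 0.6, 6.7]
width: 38.5
grip_force: 61.8
```

```bash
python3 t.py
```

```text
69.13 [0.215 0.577 0.233] [-4.1  0.6  6.7] [ 595.5 -150.    95.1] 2.218
```

Call:
{"api": "step_arm", "payload": {"rows": [{"wx": 0,"wy": 0,"wz": 0.16,"dx": 0,"dy": 0,"dz": 0.04,"jaw": 255}]}}

```text
time: 24.2
ee_pos: [595.4, -150.0, 94.7]
ee_rot: [180.0, 0.0, 60.0]
contact_force: [-3.3, 0.8, 7.3]
width: 38.8
grip_force: 61.8
```

```bash
python3 t.py
```

```text
59.96 [0.348 0.711 0.211] [-3.3  0.8  7.3] [ 595.4 -150.    94.7] 2.221
```

Call:
{"api": "step_arm", "payload": {"rows": [{"wx": 0,"wy": 0,"wz": 0.16,"dx": 0,"dy": 0,"dz": 0.04,"jaw": 255}]}}

```text
time: 24.32
ee_pos: [595.3, -150.0, 94.3]
ee_rot: [180.0, 0.0, 50.8]
contact_force: [-4.8, 0.2, 7.1]
width: 38.5
grip_force: 61.9
```

```bash
python3 t.py
```

```text
50.78 [0.404 0.99  0.201] [-4.8  0.2  7.1] [ 595.3 -150.    94.3] 2.222
```

Call:
{"api": "step_arm", "payload": {"rows": [{"wx": 0,"wy": 0,"wz": 0,"dx": 0,"dy": 0,"dz": 0,"jaw": 60},{"wx": 0,"wy": 0,"wz": 0,"dx": 0,"dy": 0,"dz": 0,"jaw": 0},{"wx": 0,"wy": 0,"wz": 0,"dx": 0,"dy": 0,"dz": -5,"jaw": 0},{"wx": 0,"wy": 0,"wz": 0,"dx": 4.56,"dy": -3.09,"dz": 0,"jaw": 0},{"wx": 0,"wy": 0,"wz": 0,"dx": 4.56,"dy": -3.09,"dz": 0,"jaw": 0},{"wx": 0,"wy": 0,"wz": 0,"dx": 4.56,"dy": -3.09,"dz": 0,"jaw": 0},{"wx": 0,"wy": 0,"wz": 0,"dx": 4.56,"dy": -3.09,"dz": 0,"jaw": 0},{"wx": 0,"wy": 0,"wz": -0.18,"dx": 0,"dy": 0,"dz": 0,"jaw": 0},{"wx": 0,"wy": 0,"wz": -0.18,"dx": 0,"dy": 0,"dz": 0,"jaw": 0},{"wx": 0,"wy": 0,"wz": -0.18,"dx": 0,"dy": 0,"dz": 0,"jaw": 0},{"wx": 0,"wy": 0,"wz": -0.18,"dx": 0,"dy": 0,"dz": 0,"jaw": 0},{"wx": 0,"wy": 0,"wz": -0.18,"dx": 0,"dy": 0,"dz": 0,"jaw": 0}]}}

```text
time: 25.82
ee_pos: [614.0, 69.7, 143.2]
ee_rot: [-180.0, -0.0, 103.1]
contact_force: [0.2, -1.1, -0.5]
width: 85.5
grip_force: 0.0
```

Call:
{"api": "step_arm", "payload": {"rows": [{"wx": 0,"wy": 0,"wz": -0.18,"dx": 0,"dy": 0,"dz": 0,"jaw": 0},{"wx": 0,"wy": 0,"wz": -0.18,"dx": 0,"dy": 0,"dz": 0,"jaw": 0},{"wx": 0,"wy": 0,"wz": -0.18,"dx": 0,"dy": 0,"dz": 0,"jaw": 0},{"wx": 0,"wy": 0,"wz": 0,"dx": 0,"dy": 0,"dz": 0,"jaw": 0}]}}

```text
time: 26.32
ee_pos: [614.0, 69.7, 143.2]
ee_rot: [180.0, -0.0, 133.6]
contact_force: [-0.1, -0.0, -0.5]
width: 85.4
grip_force: 0.0
```

```bash
python3 g.py 615.1 69.6
```

```text
{'time': 26.32, 'ee_pos': [613.96, 69.66, 143.16], 'ee_rot': [179.99, -0.04, 133.62], 'contact_force': [-0.08, -0.05, -0.54], 'torque': [0.04, -0.03, -0.0], 'width': 85.4, 'grip_force': 0.0}
[23.6, 32.8, -47.0, 86.4, 24.7, 71.6, 16.9]
dx,dy -0.8278534850111882 0.7831206403291154
```

Call:
{"api": "step_arm", "payload": {"rows": [{"wx": 0,"wy": 0,"wz": 0,"dx": -0.08,"dy": 0.08,"dz": 3.5,"jaw": 0},{"wx": 0,"wy": 0,"wz": 0,"dx": 0,"dy": 0,"dz": 1.3,"jaw": 60},{"wx": 0,"wy": 0,"wz": 0,"dx": 0,"dy": 0,"dz": 0,"jaw": 110},{"wx": 0,"wy": 0,"wz": 0,"dx": 0,"dy": 0,"dz": 0,"jaw": 160},{"wx": 0,"wy": 0,"wz": 0,"dx": 0,"dy": 0,"dz": 0,"jaw": 255},{"wx": 0,"wy": 0,"wz": 0,"dx": 0,"dy": 0,"dz": 0,"jaw": 255},{"wx": 0,"wy": 0,"wz": 0,"dx": 0,"dy": 0,"dz": 0,"jaw": 255}]}}

```text
time: 27.2
ee_pos: [615.2, 70.1, 96.4]
ee_rot: [180.0, 0.0, 133.6]
contact_force: [-4.9, -1.3, 6.3]
width: 38.4
grip_force: 61.0
```

```bash
python3 t.py
```

```text
133.6 [-0.174  0.925 -0.134] [-4.9 -1.3  6.3] [615.2  70.1  96.4] 0.111
```

Call:
{"api": "step_arm", "payload": {"rows": [{"wx": 0,"wy": 0,"wz": 0.16,"dx": 0,"dy": 0,"dz": 0.04,"jaw": 255},{"wx": 0,"wy": 0,"wz": 0.16,"dx": 0,"dy": 0,"dz": 0.04,"jaw": 255}]}}

```text
time: 27.45
ee_pos: [615.2, 70.1, 95.6]
ee_rot: [180.0, 0.0, 115.0]
contact_force: [-4.2, -1.7, 5.1]
width: 38.6
grip_force: 61.4
```

```bash
python3 t.py
```

```text
114.99 [-0.283  0.991  0.196] [-4.2 -1.7  5.1] [615.2  70.1  95.6] 2.265
```

Call:
{"api": "step_arm", "payload": {"rows": [{"wx": 0,"wy": 0,"wz": 0.16,"dx": 0,"dy": 0,"dz": 0.04,"jaw": 255}]}}

```text
time: 27.58
ee_pos: [615.2, 70.1, 95.1]
ee_rot: [180.0, 0.0, 105.8]
contact_force: [-4.4, -1.4, 5.0]
width: 38.4
grip_force: 61.3
```

```bash
python3 t.py
```

```text
105.82 [-0.232  0.99   0.207] [-4.4 -1.4  5. ] [615.2  70.1  95.1] 2.223
```

Call:
{"api": "step_arm", "payload": {"rows": [{"wx": 0,"wy": 0,"wz": 0.16,"dx": 0,"dy": 0,"dz": 0.04,"jaw": 255}]}}

```text
time: 27.7
ee_pos: [615.1, 70.0, 94.7]
ee_rot: [180.0, 0.0, 96.7]
contact_force: [-4.5, -1.6, 5.5]
width: 38.4
grip_force: 61.3
```

```bash
python3 t.py
```

```text
96.66 [-0.242  1.023  0.223] [-4.5 -1.6  5.5] [615.1  70.   94.7] 2.224
```

Call:
{"api": "step_arm", "payload": {"rows": [{"wx": 0,"wy": 0,"wz": 0.16,"dx": 0,"dy": 0,"dz": 0.04,"jaw": 255}]}}

```text
time: 27.82
ee_pos: [615.1, 70.1, 94.3]
ee_rot: [180.0, 0.0, 87.5]
contact_force: [-4.2, -0.6, 5.5]
width: 38.7
grip_force: 61.2
```

```bash
python3 t.py
```

```text
87.5 [-0.244  1.012  0.237] [-4.2 -0.6  5.5] [615.1  70.1  94.3] 2.222
```

Call:
{"api": "step_arm", "payload": {"rows": [{"wx": 0,"wy": 0,"wz": 0.16,"dx": 0,"dy": 0,"dz": 0.04,"jaw": 255}]}}

```text
time: 27.95
ee_pos: [615.1, 70.1, 93.9]
ee_rot: [180.0, 0.0, 78.3]
contact_force: [-4.5, -1.1, 5.3]
width: 38.9
grip_force: 61.2
```

```bash
python3 t.py
```

```text
78.33 [-0.209  1.085  0.156] [-4.5 -1.1  5.3] [615.1  70.1  93.9] 2.195
```

Call:
{"api": "step_arm", "payload": {"rows": [{"wx": 0,"wy": 0,"wz": 0.16,"dx": 0,"dy": 0,"dz": 0.04,"jaw": 255}]}}

```text
time: 28.08
ee_pos: [615.1, 70.1, 93.5]
ee_rot: [180.0, 0.0, 69.2]
contact_force: [-4.8, -1.8, 5.5]
width: 38.4
grip_force: 61.2
```

```bash
python3 t.py
```

```text
69.17 [-0.256  1.061  0.263] [-4.8 -1.8  5.5] [615.1  70.1  93.5] 2.168
```

Call:
{"api": "step_arm", "payload": {"rows": [{"wx": 0,"wy": 0,"wz": 0.16,"dx": 0,"dy": 0,"dz": 0.04,"jaw": 255}]}}

```text
time: 28.2
ee_pos: [615.1, 70.1, 93.1]
ee_rot: [180.0, -0.0, 60.0]
contact_force: [-4.8, -1.4, 5.1]
width: 38.7
grip_force: 61.2
```

```bash
python3 t.py
```

```text
60.0 [-0.231  1.024  0.324] [-4.8 -1.4  5.1] [615.1  70.1  93.1] 2.144
```

Call:
{"api": "step_arm", "payload": {"rows": [{"wx": 0,"wy": 0,"wz": 0,"dx": 0,"dy": 0,"dz": 0,"jaw": 60},{"wx": 0,"wy": 0,"wz": 0,"dx": 0,"dy": 0,"dz": 0,"jaw": 0},{"wx": 0,"wy": 0,"wz": 0,"dx": 0,"dy": 0,"dz": -5,"jaw": 0},{"wx": 0,"wy": 0,"wz": 0,"dx": -5.0,"dy": 2.32,"dz": 0,"jaw": 0},{"wx": 0,"wy": 0,"wz": 0,"dx": -5.0,"dy": 2.32,"dz": 0,"jaw": 0},{"wx": 0,"wy": 0,"wz": 0,"dx": -5.0,"dy": 2.32,"dz": 0,"jaw": 0},{"wx": 0,"wy": 0,"wz": 0,"dx": -5.0,"dy": 2.32,"dz": 0,"jaw": 0},{"wx": 0,"wy": 0,"wz": -0.18,"dx": 0,"dy": 0,"dz": 0,"jaw": 0},{"wx": 0,"wy": 0,"wz": -0.18,"dx": 0,"dy": 0,"dz": 0,"jaw": 0},{"wx": 0,"wy": 0,"wz": -0.18,"dx": 0,"dy": 0,"dz": 0,"jaw": 0},{"wx": 0,"wy": 0,"wz": -0.18,"dx": 0,"dy": 0,"dz": 0,"jaw": 0},{"wx": 0,"wy": 0,"wz": -0.18,"dx": 0,"dy": 0,"dz": 0,"jaw": 0}]}}

```text
time: 29.7
ee_pos: [596.6, -149.9, 142.2]
ee_rot: [180.0, -0.0, 112.3]
contact_force: [-0.4, -0.5, -0.7]
width: 85.3
grip_force: 0.0
```

Call:
{"api": "step_arm", "payload": {"rows": [{"wx": 0,"wy": 0,"wz": -0.18,"dx": 0,"dy": 0,"dz": 0,"jaw": 0},{"wx": 0,"wy": 0,"wz": 0,"dx": 0,"dy": 0,"dz": 0,"jaw": 0}]}}

```text
time: 29.95
ee_pos: [596.6, -149.9, 142.1]
ee_rot: [180.0, -0.0, 122.2]
contact_force: [1.0, 0.5, -0.6]
width: 85.3
grip_force: 0.0
```

```bash
python3 g.py 595.6 -149.6
```

```text
{'time': 29.95, 'ee_pos': [596.58, -149.91, 142.12], 'ee_rot': [179.96, -0.02, 122.18], 'contact_force': [1.02, 0.52, -0.64], 'torque': [-0.0, -0.01, -0.06], 'width': 85.26, 'grip_force': 0.0}
[40.0, 30.3, -40.1, 87.2, 20.2, 69.9, 28.9]
dx,dy 0.7829621949659453 -0.6618659724638934
```

Call:
{"api": "step_arm", "payload": {"rows": [{"wx": 0,"wy": 0,"wz": 0,"dx": 0.08,"dy": -0.07,"dz": 3.5,"jaw": 0},{"wx": 0,"wy": 0,"wz": 0,"dx": 0,"dy": 0,"dz": 1.35,"jaw": 60},{"wx": 0,"wy": 0,"wz": 0,"dx": 0,"dy": 0,"dz": 0,"jaw": 110},{"wx": 0,"wy": 0,"wz": 0,"dx": 0,"dy": 0,"dz": 0,"jaw": 160},{"wx": 0,"wy": 0,"wz": 0,"dx": 0,"dy": 0,"dz": 0,"jaw": 255},{"wx": 0,"wy": 0,"wz": 0,"dx": 0,"dy": 0,"dz": 0,"jaw": 255},{"wx": 0,"wy": 0,"wz": 0,"dx": 0,"dy": 0,"dz": 0,"jaw": 255}]}}

```text
time: 30.82
ee_pos: [596.0, -149.2, 94.7]
ee_rot: [179.9, 0.0, 122.1]
contact_force: [0.8, 1.8, 4.7]
width: 38.4
grip_force: 61.2
```

```bash
python3 t.py
```

```text
122.15 [ 0.273  0.232 -0.082] [0.8 1.8 4.7] [ 596.  -149.2   94.7] 0.074
```

Call:
{"api": "step_arm", "payload": {"rows": [{"wx": 0,"wy": 0,"wz": 0.16,"dx": 0,"dy": 0,"dz": 0.04,"jaw": 255},{"wx": 0,"wy": 0,"wz": 0.16,"dx": 0,"dy": 0,"dz": 0.04,"jaw": 255}]}}

```text
time: 31.08
ee_pos: [595.9, -149.5, 93.9]
ee_rot: [179.9, 0.0, 103.5]
contact_force: [-1.8, 1.7, 5.4]
width: 38.9
grip_force: 61.6
```

```bash
python3 t.py
```

```text
103.54 [0.203 0.335 0.354] [-1.8  1.7  5.4] [ 595.9 -149.5   93.9] 2.172
```

Call:
{"api": "step_arm", "payload": {"rows": [{"wx": 0,"wy": 0,"wz": 0.16,"dx": 0,"dy": 0,"dz": 0.04,"jaw": 255}]}}

```text
time: 31.2
ee_pos: [595.8, -149.5, 93.5]
ee_rot: [179.9, 0.0, 94.4]
contact_force: [-3.4, -0.5, 6.7]
width: 38.6
grip_force: 61.7
```

```bash
python3 t.py
```

```text
94.37 [0.19  0.437 0.378] [-3.4 -0.5  6.7] [ 595.8 -149.5   93.5] 2.101
```

Call:
{"api": "step_arm", "payload": {"rows": [{"wx": 0,"wy": 0,"wz": 0.16,"dx": 0,"dy": 0,"dz": 0.04,"jaw": 255}]}}

```text
time: 31.32
ee_pos: [595.7, -149.6, 93.2]
ee_rot: [179.9, 0.0, 85.2]
contact_force: [-3.5, 1.1, 7.3]
width: 38.7
grip_force: 61.7
```

```bash
python3 t.py
```

```text
85.2 [0.222 0.465 0.416] [-3.5  1.1  7.3] [ 595.7 -149.6   93.2] 2.075
```

Call:
{"api": "step_arm", "payload": {"rows": [{"wx": 0,"wy": 0,"wz": 0.145,"dx": 0,"dy": 0,"dz": 0.04,"jaw": 255}]}}

```text
time: 31.45
ee_pos: [595.6, -149.7, 92.8]
ee_rot: [179.9, 0.0, 76.9]
contact_force: [-4.4, -0.0, 8.8]
width: 38.4
grip_force: 61.7
```

```bash
python3 t.py
```

```text
76.91 [0.194 0.675 0.362] [-4.4 -0.   8.8] [ 595.6 -149.7   92.8] 1.705
```

Call:
{"api": "step_arm", "payload": {"rows": [{"wx": 0,"wy": 0,"wz": 0,"dx": 0,"dy": 0,"dz": 0,"jaw": 60},{"wx": 0,"wy": 0,"wz": 0,"dx": 0,"dy": 0,"dz": 0,"jaw": 0},{"wx": 0,"wy": 0,"wz": 0,"dx": 0,"dy": 0,"dz": -5,"jaw": 0}]}}

```text
time: 31.82
ee_pos: [592.6, -149.5, 138.0]
ee_rot: [-179.5, -0.0, 77.3]
contact_force: [1.4, -0.1, -0.6]
width: 85.7
grip_force: 0.0
```

```bash
python3 g.py 615.0 69.9
```

```text
{'time': 31.82, 'ee_pos': [592.6, -149.48, 137.95], 'ee_rot': [-179.51, -0.02, 77.29], 'contact_force': [1.35, -0.12, -0.58], 'torque': [-0.08, -0.02, -0.04], 'width': 85.68, 'grip_force': 0.0}
[33.6, 28.1, -30.6, 87.9, 14.8, 68.6, -12.3]
dx,dy 218.93110848923973 -26.42802377813644
```

Call:
{"api": "step_arm", "payload": {"rows": [{"wx": 0,"wy": 0,"wz": 0,"dx": 5.45,"dy": -0.76,"dz": 0,"jaw": 0},{"wx": 0,"wy": 0,"wz": 0,"dx": 5.45,"dy": -0.76,"dz": 0,"jaw": 0},{"wx": 0,"wy": 0,"wz": 0,"dx": 5.45,"dy": -0.76,"dz": 0,"jaw": 0},{"wx": 0,"wy": 0,"wz": 0,"dx": 5.45,"dy": -0.76,"dz": 0,"jaw": 0},{"wx": 0,"wy": 0,"wz": -0.18,"dx": 0,"dy": 0,"dz": 0,"jaw": 0},{"wx": 0,"wy": 0,"wz": -0.18,"dx": 0,"dy": 0,"dz": 0,"jaw": 0},{"wx": 0,"wy": 0,"wz": -0.18,"dx": 0,"dy": 0,"dz": 0,"jaw": 0},{"wx": 0,"wy": 0,"wz": 0,"dx": 0,"dy": 0,"dz": 0,"jaw": 0}]}}

```text
time: 32.83
ee_pos: [614.2, 69.6, 141.4]
ee_rot: [-180.0, -0.0, 108.1]
contact_force: [-0.1, 0.4, 0.0]
width: 85.2
grip_force: 0.0
```

```bash
python3 g.py 615.0 69.9
```

```text
{'time': 32.83, 'ee_pos': [614.18, 69.63, 141.43], 'ee_rot': [-179.99, -0.03, 108.12], 'contact_force': [-0.12, 0.44, 0.0], 'torque': [0.03, -0.0, -0.01], 'width': 85.19, 'grip_force': 0.0}
[19.1, 30.7, -39.9, 86.7, 20.3, 70.1, -5.7]
dx,dy 0.001552685472583859 0.8606090940736697
```

Call:
{"api": "step_arm", "payload": {"rows": [{"wx": 0,"wy": 0,"wz": 0,"dx": 0,"dy": 0.09,"dz": 3.5,"jaw": 0},{"wx": 0,"wy": 0,"wz": 0,"dx": 0,"dy": 0,"dz": 1.4,"jaw": 60},{"wx": 0,"wy": 0,"wz": 0,"dx": 0,"dy": 0,"dz": 0,"jaw": 110},{"wx": 0,"wy": 0,"wz": 0,"dx": 0,"dy": 0,"dz": 0,"jaw": 160},{"wx": 0,"wy": 0,"wz": 0,"dx": 0,"dy": 0,"dz": 0,"jaw": 255},{"wx": 0,"wy": 0,"wz": 0,"dx": 0,"dy": 0,"dz": 0,"jaw": 255},{"wx": 0,"wy": 0,"wz": 0,"dx": 0,"dy": 0,"dz": 0,"jaw": 255}]}}

```text
time: 33.7
ee_pos: [615.1, 70.2, 93.6]
ee_rot: [180.0, 0.0, 108.1]
contact_force: [-5.3, -0.0, 6.9]
width: 38.1
grip_force: 61.2
```

```bash
python3 t.py
```

```text
108.1 [-0.18   1.154 -0.111] [-5.3 -0.   6.9] [615.1  70.2  93.6] 0.106
```

Call:
{"api": "step_arm", "payload": {"rows": [{"wx": 0,"wy": 0,"wz": 0.16,"dx": 0,"dy": 0,"dz": 0.04,"jaw": 255},{"wx": 0,"wy": 0,"wz": 0.16,"dx": 0,"dy": 0,"dz": 0.04,"jaw": 255}]}}

```text
time: 33.95
ee_pos: [615.2, 70.3, 92.8]
ee_rot: [180.0, 0.0, 89.5]
contact_force: [-4.6, -0.2, 5.2]
width: 38.2
grip_force: 61.4
```

```bash
python3 t.py
```

```text
89.51 [-0.243  1.108  0.399] [-4.6 -0.2  5.2] [615.2  70.3  92.8] 2.084
```

Call:
{"api": "step_arm", "payload": {"rows": [{"wx": 0,"wy": 0,"wz": 0,"dx": 0,"dy": 0,"dz": 0,"jaw": 255}]}}

```text
time: 34.08
ee_pos: [615.1, 70.3, 92.8]
ee_rot: [180.0, 0.0, 89.7]
contact_force: [-4.2, -1.4, 6.0]
width: 38.2
grip_force: 61.4
```

```bash
python3 t.py
```

```text
89.7 [-0.237  1.102 -0.127] [-4.2 -1.4  6. ] [615.1  70.3  92.8] -1.173
```

Call:
{"api": "step_arm", "payload": {"rows": [{"wx": 0,"wy": 0,"wz": 0,"dx": 0,"dy": 0,"dz": 0,"jaw": 60},{"wx": 0,"wy": 0,"wz": 0,"dx": 0,"dy": 0,"dz": 0,"jaw": 0},{"wx": 0,"wy": 0,"wz": 0,"dx": 0,"dy": 0,"dz": -6,"jaw": 0},{"wx": 0,"wy": 0,"wz": 0,"dx": 0,"dy": 0,"dz": -5,"jaw": 0},{"wx": 0,"wy": 0,"wz": 0,"dx": -5,"dy": -3.7,"dz": 0,"jaw": 0},{"wx": 0,"wy": 0,"wz": 0,"dx": -5,"dy": -3.7,"dz": 0,"jaw": 0},{"wx": 0,"wy": 0,"wz": 0,"dx": 0,"dy": -3.7,"dz": -4,"jaw": 0},{"wx": 0,"wy": 0,"wz": 0.18,"dx": 0,"dy": 0,"dz": -3,"jaw": 0},{"wx": 0,"wy": 0,"wz": 0.18,"dx": 0,"dy": 0,"dz": -3,"jaw": 0},{"wx": 0,"wy": 0,"wz": 0.18,"dx": 0,"dy": 0,"dz": -3,"jaw": 0},{"wx": 0,"wy": 0,"wz": 0.18,"dx": 0,"dy": 0,"dz": -2,"jaw": 0}]}}

```text
time: 35.45
ee_pos: [504.1, -29.3, 353.7]
ee_rot: [179.9, -0.1, 48.2]
contact_force: [0.0, 0.8, -0.6]
width: 85.6
grip_force: 0.0
```

Call:
{"api": "step_arm", "payload": {"rows": [{"wx": 0,"wy": 0,"wz": 0.18,"dx": 0,"dy": 0,"dz": 0,"jaw": 0},{"wx": 0,"wy": 0,"wz": 0.18,"dx": 0,"dy": 0,"dz": 0,"jaw": 0},{"wx": 0,"wy": 0,"wz": 0.18,"dx": 0,"dy": 0,"dz": 0,"jaw": 0},{"wx": 0,"wy": 0,"wz": 0.18,"dx": 0,"dy": 0,"dz": 0,"jaw": 0},{"wx": 0,"wy": 0,"wz": 0.18,"dx": 0,"dy": 0,"dz": 0,"jaw": 0},{"wx": 0,"wy": 0,"wz": 0,"dx": 0,"dy": 0,"dz": 0,"jaw": 0},{"wx": 0,"wy": 0,"wz": 0,"dx": 0,"dy": 0,"dz": 0,"jaw": 0}]}}

```text
time: 36.33
ee_pos: [503.7, -29.4, 352.0]
ee_rot: [-180.0, -0.0, -2.8]
contact_force: [0.2, -0.1, 0.3]
width: 85.5
grip_force: 0.0
```

```bash
python3 - <<'E'
from h import *
s,im,P=shot("w6");show(s)
hsv=cv2.cvtColor(im,cv2.COLOR_RGB2HSV);H,S,Vv=[hsv[...,i].astype(int) for i in range(3)]
O=np.array([605.7,-39.11]);a=np.radians(-5.057);x=np.array([np.cos(a),np.sin(a)]);y=np.array([-x[1],x[0]])
F=np.stack([(P[...,:2]-O)@x,(P[...,:2]-O)@y,P[...,2]],-1)
for sg in(1,-1):
    m=(H<16)&(S>150)&(Vv>120)&(F[...,2]>85)&(np.hypot(F[...,0],F[...,1]-110*sg)<30)
    p=F[m];(c,r)=cv2.minEnclosingCircle(p[:,:2].astype(np.float32))
    q=F[(S<70)&(Vv>170)&(F[...,2]>88)&(np.hypot(F[...,0]-c[0],F[...,1]-c[1])<24)]
    e=q[:,:2].mean(0)-c;print(sg,c,r,np.median(p[:,2]),"mark",len(q),e,np.degrees(np.arctan2(e[1],e[0])))
for yy in (-75,-60,-30,0,30,60,75):
    q=F[(abs(F[...,1]-yy)<5)&(abs(F[...,0]+5)<8)];print("bar",yy,round(float(np.nanmedian(q[:,2])),2))
b=(im.min(-1)>150)&(abs(F[...,2]-36)<4)
for yy in range(-80,90,20):
    q=F[b&(abs(F[...,1]-yy)<3)&(F[...,0]<-30)][:,0];print(yy,round(float(np.percentile(q,1)),1) if len(q) else None,end="; ")
E
```

```text
{'time': 36.33, 'ee_pos': [503.72, -29.35, 351.97], 'ee_rot': [-180.0, -0.02, -2.79], 'contact_force': [0.23, -0.08, 0.34], 'torque': [0.05, 0.01, -0.06], 'width': 85.51, 'grip_force': 0.0}
1 (0.42165258526802063, 110.49226379394531) 14.278349876403809 103.15879268663001 mark 50 [10.73130247 -5.69467393] -27.95310802160648
-1 (0.08578872680664062, -109.92405700683594) 14.194720268249512 103.35609530937913 mark 51 [11.30302362 -4.77491025] -22.901402885096097
bar -75 61.31
bar -60 61.23
bar -30 61.36
bar 0 61.27
bar 30 61.27
bar 60 61.33
bar 75 61.44
-80 -83.5; -60 -85.1; -40 -84.6; -20 -83.8; 0 -84.8; 20 -84.1; 40 -84.8; 60 -84.3; 80 -84.0;
```

View pics/w6.png

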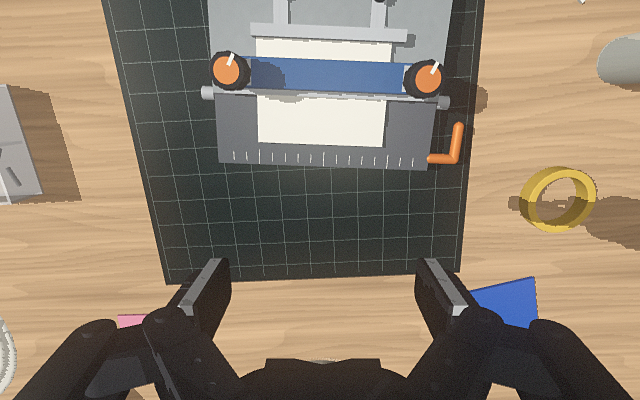

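The last picture shows both index marks turned alike, at (232,58) and (434,67). The bar reads level to about 0.2 mm. The blank lies against the stop at (325,45), and its front edge is still at about -84.5 mm. The robot is well clear, so I'm handing the job in.

```bash
python3 -c "
from rig import env
print(env.finish_job())"
```

```text
the job is handed in; nothing more can be done
None
```

The job is handed in at about 36 s: the blank measured flush along the back stop, the bar was level to about 0.2 mm, and each knob was turned about 0.8 rad past first bite; no verdict came back.

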